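# Square a sample rack against the reader's stop rail

## Task

Slide the long grey sample rack in under the clear hood of the reading station until its whole rear face lies flush against the steel stop rail, between the two end cheeks, and leave it there. It is best pushed from its front, by turns towards one end and the other, with the tool leaned back so that its tips reach in below the hood. Do not lift or tip the rack, do not strike the station with the robot, and leave everything else where it stands.

Things in the scene. Friction and masses are not known exactly. Their poses are not given: they have to be found in the camera images.
- station: Fixed rack-reading station. Origin: on the counter under the middle of the stop rail's front face; +x away from its open mouth (the pushing direction), +y along the rail to its left end, z up. The steel stop rail's flat front face is the plane x = 0, 306 mm long, 45 high. Grey end cheeks, 72 high, x = -60 to +40 mm, inner faces at y = +-155 mm, outer at +-163.
- hood_edge (a point): Middle of the lower front edge of the clear hood's metal lip: 60 mm in front of the rail face, 72 mm above the counter. The hood runs level from this lip back to 40 mm behind the rail face, 326 mm wide, 79 mm high on top; on it, from 13 mm in front of the rail face backward, stands a white case 110 mm wide, up to 107 mm high. Axes as the station's.
- scanner (a point): Centre of the underside of the black scanner head at the middle of the lip, 38 mm above the counter. The head is 46 mm wide (y), reaches from 80 to 46 mm in front of the rail face and up to 79 mm high: the rack passes under it, a tool does not. Axes as the station's.
- rack: Loose grey sample rack: straight block 40 mm wide (x), 240 long (y), 30 high, ten empty wells, about 0.35 kg. Origin: centre of its underside; +x to its rear face, towards the rail, +y to its left end, z up. When home its front face is 20 mm behind the hood's lip: a vertical tool is stopped by the lip; lean it back 25 degrees or more (30 to 45 is good), tips low and leading.
- rack_mid (a point): Centre of the rack, half-way up (15 mm above its underside). Axes as the rack's.
- rack_left (a point): Left end of the rack's rear face, half-way up: 20 mm in x, +120 mm in y from the rack's centre line. In the station's frame its x is 0 when this end touches the rail and negative while a gap remains.
- rack_right (a point): Right end of the rack's rear face, half-way up: 20 mm in x, -120 mm in y from the rack's centre line. Read as rack_left.
- vial: Bystander: round white bottle, 42 mm across, 62 high, standing beside the left end of the rack. Origin: centre of its underside.
- reagent: Bystander: square white bottle 44 x 56 x 88 mm standing just outside the station's right cheek. Origin: centre of its underside.
- timer: Bystander: flat square timer 62 x 62 x 18 mm, near the robot. Origin: centre of its underside.
- tape_roll: Bystander: roll of tape 69 mm across, 18 high, lying near the robot. Origin: centre of its underside.
- stapler: Bystander: stapler 118 x 32 x 46 mm at the right. Origin: centre of its underside.
- dish: Bystander: clear round lidded dish 58 mm across, 12 high, at the left. Origin: centre of its underside.

How it is judged:
By the outcome, as a careful person would: the job done as asked, in the order asked, and still so for the second after the job is handed in, with the robot touching nothing.
It also fails if it takes over 67 s, if anything falls off the work surface, if the arm or the gripper's body presses on something with over 40 N, if the wrist force passes 120 N, or if a joint passes its speed limit or range.

## Robot

A 6-joint arm with a two-finger parallel gripper is mounted at the origin on the work surface; the furniture and walls round the work are solid. World frame = base frame: x ahead of the robot, y to its left, z up, the work surface at z = 0. Lengths are in m, angles in rad, forces in N, time in s.
With the tool pointing down it reaches from about 0.4 to 0.825 m from the base axis. Payload 7 kg.
Tool frame: the origin (TCP) lies at the very end of the fingers, on their centre line; the grasp point (between the pads) lies 19 mm behind it (arm.grip_point_offset is the distance from the TCP to the grasp point, in m); z points along the fingers, y is the line along which they close (so a half turn about z gives the same grasp; the last joint's range is limited). The gripper opens to 88 mm and grips with 3 to 60 N. Pads are 19 mm wide; open, the fingers measure 130 mm over their backs; the gripper's body (78 mm by 193 mm) begins 47 mm behind the grasp point.
Start: joints at [-0.875, 0.359, 0.012, 0, -1.224, -0.288], TCP at [0.268, -0.62, 0.227] pointing down, gripper open.
Joint ranges: [-3.07, 3.07], [-1.43, 2.12], [-1.02, 1.25], [-3.03, 1.67], [-3.05, -0], [-3.03, 3.03]. Speed limits (rad/s): [2.39, 2.39, 3.01, 3.14, 3.14, 3.14].

## Interface

Orientations are given as [roll, pitch, yaw] about the fixed x, y, z axes, in that order (R = Rz(yaw) Ry(pitch) Rx(roll)).
In Python, from station import arm, cams gives the robot as it stands.
- The arm moves only by the shell command python3 -m handwheel 'ROWS' [FORCE]. ROWS is JSON, a list that holds one entry, the list of rows, each a list of 7 numbers: the shift along the tool's x, y, z normalised to -1 to 1, where 1 is 0.08 m, then the turn, a rotation vector about the tool's x, y, z normalised to -1 to 1, where 1 is 0.5 rad, then the closure in counts, from 0 (fully open) to 255 (shut). In form: [[[x, y, z, wx, wy, wz, hand], ...]]. A call has 1 to 5 rows; each row is the pose to reach, as a shift and turn from the pose commanded when the call began, along the tool's axes at that moment; what a row does not reach only later rows make up. A row lasts 1/8 s, in which the tool goes at most 62.5 mm and 10.7 degrees, less where a joint would pass 70% of its speed; a pose out of reach is approached as far as the arm can. A call with a number of a shift or a turn outside -1 to 1 is refused whole. A call with a gripper value outside its range is refused whole. The fingers move at their own pace and stop on an object; FORCE is the grip in N (left out, the last holds). Time passes only in rows, so rows that repeat a pose let the fingers close. It gives the time, the measured TCP pose, the force, the opening and the grip force at its end, in the units of the state.
- arm.get_state(): the state, without advancing time (a new reading comes with each control period).
- cams.grab_frame(name): name is "side" or "top" or "wrist"; returns the picture (384x512x3 uint8, blue, green, red); there is no depth.
- cams.camera_info(name): a dict with "camera_matrix" (3x3 intrinsics, pixels), "R" (3x3) and "t" (3): a world point X has camera coordinates R X + t; the wrist camera has in their place "hand_eye" (4x4, takes a point from camera to tool coordinates, whose origin is the TCP and whose axes are the flange's). Camera axes: x right, y down, z forward; pixel columns grow to the right and rows downward; lengths in m; the calibration is good to about 2 mm. The wrist camera is an equidistant fisheye: a pixel r from the principal point sees the ray r / f radians off the axis. A picture is of the moment at which its call begins: read the wrist's pose just before it. camera_info takes no time and is no camera call.
- arm.job_done(): hands the job in; it is judged then, once.
The state is a dict: "t": time; "q": joint angles; "qd": joint speeds; "joint_efforts": joint torques, N m; "eef_pos": TCP position; "ee_rot": TCP orientation; "force": force on the tool from outside, world axes, zero at the start; "moment": the same for the moment, N m; "width": finger opening in m; "gripper_force": force on a finger pad.
Only numpy, scipy, OpenCV 4.12 (cv2) and the standard library are available. Lean on these libraries where they do the work, as an engineer would, in place of code of your own. Each camera call takes 0.05 s, during which the arm holds its last target. There are 200 camera calls.

## Working session

There is one attempt and no reset: what is moved stays moved. The work goes in short steps, Python scripts to look and compute and a shell command to move; the robot and the scene stay as the last step left them, time stands still between calls to the robot, and variables do not carry over. Pictures are saved under pics/ and viewed, at most 10 in all, crops included, and the job is handed in when it is done.

```bash
mkdir -p pics; ls
python3 - <<'E'
from station import arm,cams
import cv2
for n in("side","top"):
    cv2.imwrite(f"pics/{n}0.png",cv2.resize(cams.grab_frame(n),(800,600),interpolation=cv2.INTER_CUBIC))
    i=cams.camera_info(n);print(n,i)
s=arm.get_state();print(s)
E
```

```text
pics
side {'camera_matrix': array([[453.94784773,   0.        , 265.38092161],
       [  0.        , 453.94784773, 187.47036451],
       [  0.        ,   0.        ,   1.        ]]), 'R': array([[ 0.78080478,  0.62471838,  0.00841612],
       [ 0.51152404, -0.63147823, -0.58273356],
       [-0.35872977,  0.4593062 , -0.81261969]]), 't': array([-0.38872082, -0.15803294,  1.37381006])}
top {'camera_matrix': array([[484.24318471,   0.        , 255.28679994],
       [  0.        , 484.24318471, 194.22899134],
       [  0.        ,   0.        ,   1.        ]]), 'R': array([[ 0.02250924, -0.99967754,  0.01175354],
       [-0.99460675, -0.02358257, -0.10100134],
       [ 0.10124595, -0.00941669, -0.99481686]]), 't': array([0.03370592, 0.50747946, 1.34704916])}
{'t': 0.1, 'q': array([-8.74924782e-01,  3.59329974e-01,  1.11651456e-02, -2.84292892e-04,
       -1.22413726e+00, -2.88124517e-01]), 'qd': array([ 0.00026738, -0.00300033,  0.00065949,  0.00071266, -0.00096854,
        0.0009263 ]), 'joint_efforts': array([-5.28898472e-04, -5.84163988e+01,  2.93752885e+01,  7.01557070e+00,
        1.02155274e-02, -6.57524765e-05]), 'eef_pos': array([ 0.26747227, -0.61926492,  0.22571763]), 'ee_rot': array([ 3.14007301e+00, -1.71652830e-04, -2.73394229e+00]), 'force': array([0.56978924, 0.23016622, 0.18874171]), 'moment': array([-0.00299044, -0.03500197, -0.04370909]), 'gripper_force': 0.0, 'width': 0.08766612068328218}
```

View pics/side0.png

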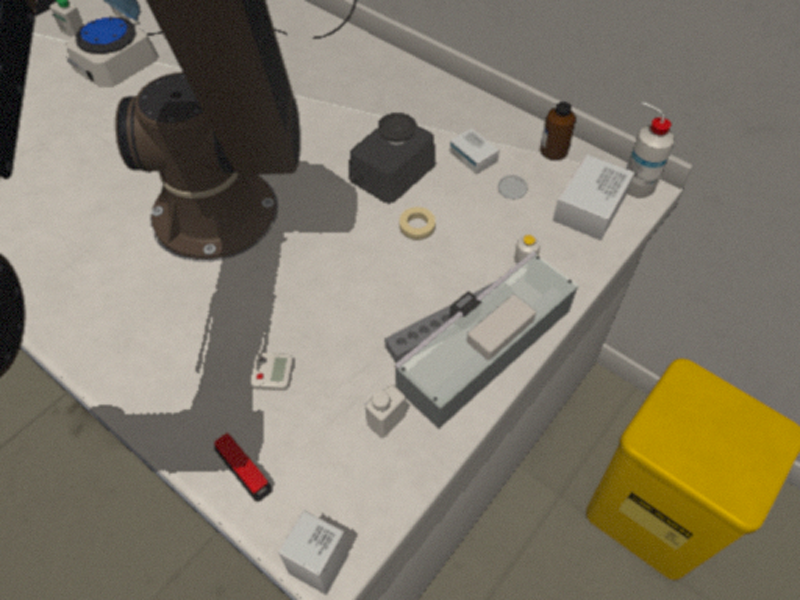

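View pics/top0.png

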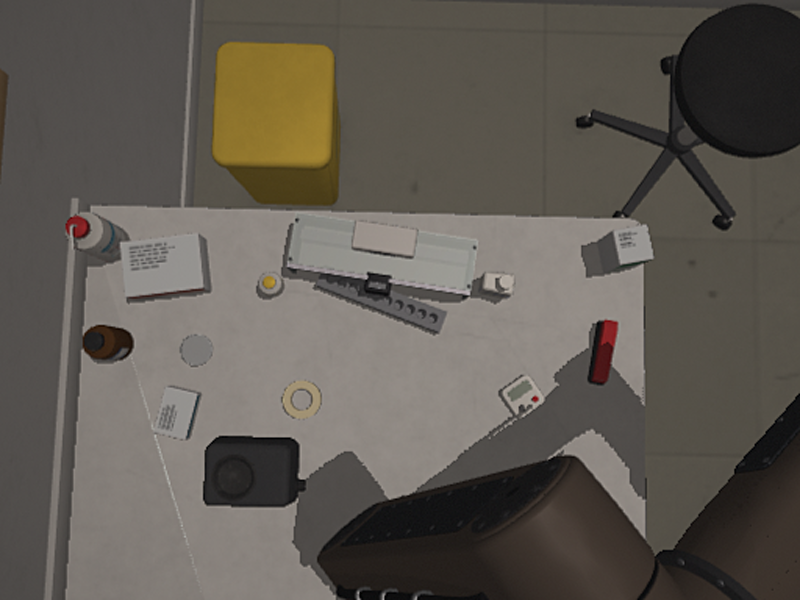

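The top view shows the station (800-wide picture) with its lip running from about (288,268) to (475,295). The rack sticks out in front: its left end is under the hood at about (315,285) and its right end is at (445,325). The vial is at (269,283) and the reagent at (498,284). I'll enlarge this area in both views.

Run:
```python
from station import arm,cams
import cv2
f=cams.grab_frame("top");cv2.imwrite("pics/t1.png",cv2.resize(f[130:220,165:335],None,fx=4.7,fy=4.7,interpolation=cv2.INTER_CUBIC))
f=cams.grab_frame("side");cv2.imwrite("pics/s1.png",cv2.resize(f[140:285,225:385],None,fx=4,fy=4,interpolation=cv2.INTER_CUBIC))
```

```text
(no output)
```

View pics/t1.png

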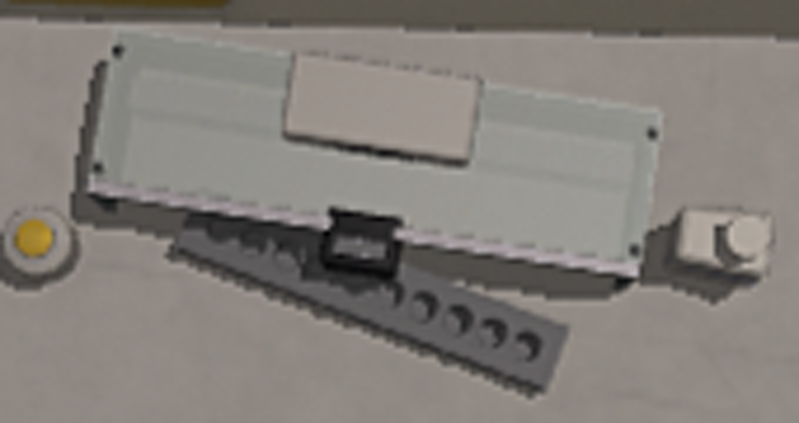

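View pics/s1.png

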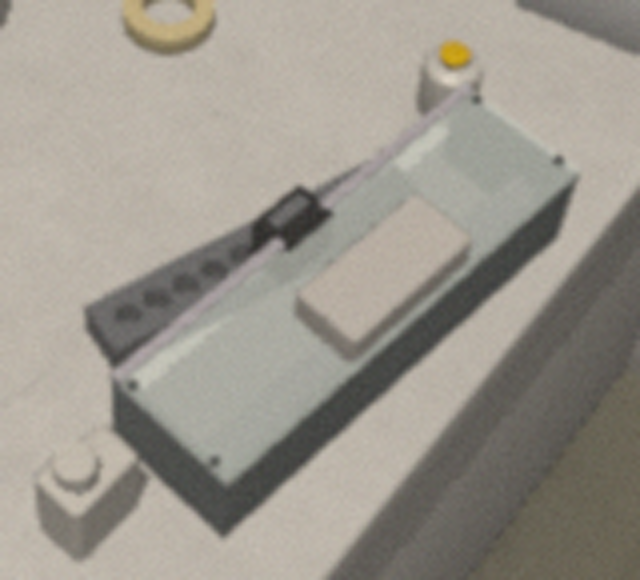

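```bash
cat > h.py <<'E'
import numpy as np, json, cv2
from scipy.spatial.transform import Rotation as Ro
from scipy.optimize import least_squares
from station import arm,cams
CI={n:cams.camera_info(n) for n in("top","side")}
def proj(n,P):
    c=CI[n]; p=(np.atleast_2d(P)@c["R"].T+c["t"])@c["camera_matrix"].T
    return p[:,:2]/p[:,2:]
def W(p,P):  # p=(x,y,yaw)
    return np.atleast_2d(P)@Ro.from_euler("z",p[2]).as_matrix().T+[p[0],p[1],0]
def fit(obs,p0,loss="soft_l1"):   # obs list of (cam,local pt,px)
    f=lambda p:np.concatenate([(proj(n,W(p,L))-px).ravel() for n,L,px in obs])
    r=least_squares(f,p0,loss=loss); return r.x,f(r.x).reshape(-1,2).round(1)
def back(n,px,z):
    c=CI[n]; d=c["R"].T@np.linalg.solve(c["camera_matrix"],[*px,1]); o=-c["R"].T@c["t"]
    return o+d*(z-o[2])/d[2]
T1=lambda u,v:np.array([u/4.7+165-.4,v/4.7+130-.4]); S1=lambda u,v:np.array([u/4+225-.4,v/4+140-.4])
def target(S,x,y,z,lean,yaw=0):
    "tool pose in station frame S -> delta rows in tool axes"
    s=arm.get_state(); R=Ro.from_euler("xyz",s["ee_rot"])
    t=np.radians(lean); a=np.array([np.sin(t),0,-np.cos(t)]); yy=np.array([0,1,0.])
    Rt=Ro.from_euler("z",S[2]+np.radians(yaw))*Ro.from_matrix(np.c_[np.cross(yy,a),yy,a])
    d=R.inv().apply(W(S,[x,y,z])[0]-s["eef_pos"])/.08; w=(R.inv()*Rt).as_rotvec()/.5
    L=Ro.from_euler("z",S[2]).inv().apply(s["eef_pos"]-[S[0],S[1],0])
    print("now st-frame mm",(L*1e3).round(1),"f",s["force"].round(1),"t",round(s["t"],2)); print("delta",d.round(3),w.round(3))
E
python3 - <<'E'
from h import *
o=[("top",[.04,.163,.079],T1(116,33)),("top",[.04,-.163,.079],T1(662,110)),("top",[-.06,.163,.079],T1(93,182)),("top",[-.06,-.163,.079],T1(640,265)),
("side",[-.06,.163,.079],S1(470,90)),("side",[.04,.163,.079],S1(577,178)),("side",[.04,-.163,.079],S1(228,483)),("side",[-.06,-.163,.079],S1(115,372)),("side",[.04,-.163,0],S1(222,533))]
S,r=fit(o,[.7,.1,-.1]);print("station",S.round(4).tolist(),np.degrees(S[2]));print(r.tolist())
r0=[("top",[-.02,.12,.03],T1(172,249)),("top",[-.02,-.12,.03],T1(545,383)),("top",[.02,-.12,.03],T1(568,322)),("top",[-.02,-.12,0],T1(537,396)),
("side",[-.02,-.12,.03],S1(87,313)),("side",[-.02,-.12,0],S1(93,330))]
K,r=fit(r0,[.6,.1,-.3]);print("rack",K.round(4).tolist(),np.degrees(K[2]));print(r.tolist())
loc=lambda P:Ro.from_euler("z",S[2]).inv().apply(P-np.array([S[0],S[1],0]))*1e3
for L in([.02,.12,.015],[.02,-.12,.015],[-.02,.12,.015],[-.02,-.12,.015]):print(L,loc(W(K,L)).round(1))
print("reag top",[loc(back("top",T1(*p),.06)).round(0) for p in((680,215),(680,272),(770,212))],"vial",loc(back("top",T1(35,238),.062)).round(0))
print("tape",loc(back("top",np.array([301,400])*.64,.0)),"timer",loc(back("top",np.array([522,395])*.64,.01)))
q=arm.get_state();print(loc(q["eef_pos"]))
target(S,-.2,-.06,.15,58)
json.dump([list(S),list(K)],open("p.json","w"))
E
```

```text
station [0.6009, 0.0759, -0.1408] -8.065213954478894
[[-0.1, -2.6], [0.6, 0.3], [-1.7, 1.1], [-0.3, 2.9], [-0.0, -0.9], [2.4, -0.9], [-0.0, 0.6], [-1.0, 0.7], [0.3, 2.7]]
rack [0.516, 0.0803, -0.3301] -18.915441880434525
[[-0.4, -0.1], [-0.0, 0.7], [-0.1, 0.4], [1.0, -1.4], [0.7, -1.1], [-0.5, 0.7]]
[0.02, 0.12, 0.015] [[-42.5 106.6  15. ]]
[0.02, -0.12, 0.015] [[ -87.7 -129.2   15. ]]
[-0.02, 0.12, 0.015] [[-81.8 114.1  15. ]]
[-0.02, -0.12, 0.015] [[-127.  -121.6   15. ]]
reag top [array([ -16., -183.,   60.]), array([ -50., -188.,   60.]), array([  -6., -235.,   60.])] vial [-92. 189.  62.]
tape [-290.11850177  103.90078916    0.        ] timer [-215.78787985 -291.03181352   10.        ]
[-232.52532691 -735.20151025  225.99293976]
now st-frame mm [-232.5 -735.2  226. ] f [-0.1  0.3 -0.5] t 0.2
delta [-4.748  6.989  0.956] [ 0.556 -1.973  1.   ]
```

```bash
M="python3 -m handwheel"
$M '[[[-0.38,0.47,0,0,0,0,255],[-0.77,0.94,0,0,0,0,255]]]' 10
$M '[[[-0.38,0.47,0,0,0,0,255],[-0.77,0.94,0,0,0,0,255]]]' >/dev/null
$M '[[[-0.38,0.47,0,0,0,0,255],[-0.77,0.94,0,0,0,0,255]]]' >/dev/null
$M '[[[-0.38,0.47,0,0,0,0,255],[-0.77,0.94,0,0,0,0,255]]]'
$M '[[[-0.38,0.47,0,0,0,0,255],[-0.77,0.94,0,0,0,0,255]]]' >/dev/null
$M '[[[-0.38,0.47,0,0,0,0,255],[-0.77,0.94,0,0,0,0,255]]]' >/dev/null
$M '[[[-0.38,0.47,0,0,0,0,255],[-0.77,0.94,0,0,0,0,255],[-0.77,0.94,0,0,0,0,255]]]'
python3 - <<'E'
from h import *
S,_=json.load(open("p.json"))
print(arm.get_state()["q"].round(2)); target(S,-.14,-.06,.226,0); print(cams.camera_info("wrist"))
cv2.imwrite("pics/w1.png",cv2.resize(cams.grab_frame("wrist"),(800,600),interpolation=cv2.INTER_CUBIC))
E
```

```text
t: 0.45
eef_pos: [0.2942, -0.5252, 0.2258]
ee_rot: [3.141, -0.0, -2.735]
force: [0.4, 0.6, 1.2]
width: 0.0727
gripper_force: 0.0
t: 1.2
eef_pos: [0.3747, -0.2443, 0.2267]
ee_rot: [-3.141, 0.0, -2.734]
force: [2.2, 0.2, -0.2]
width: 0.013
gripper_force: 0.0
t: 2.08
eef_pos: [0.4554, 0.0371, 0.2264]
ee_rot: [3.142, 0.0, -2.73]
force: [-0.9, 0.1, -0.0]
width: 0.0008
gripper_force: 0.0
[ 0.51 -0.01 -0.45 -0.   -1.13 -1.67]
now st-frame mm [-138.6  -58.8  226.4] f [-0.9  0.1 -0. ] t 2.08
delta [ 0.022 -0.004  0.005] [0.    0.    1.104]
{'camera_matrix': array([[297.31863964,   0.        , 255.35768888],
       [  0.        , 297.31863964, 192.13138253],
       [  0.        ,   0.        ,   1.        ]]), 'hand_eye': array([[-3.23742635e-04, -9.51206827e-01, -3.08553832e-01,
         8.49247699e-02],
       [ 9.99997923e-01, -9.28892973e-04,  1.81435885e-03,
         7.50538722e-04],
       [-2.01244401e-03, -3.08552604e-01,  9.51205152e-01,
        -1.58289442e-01],
       [ 0.00000000e+00,  0.00000000e+00,  0.00000000e+00,
         1.00000000e+00]])}
```

View pics/w1.png

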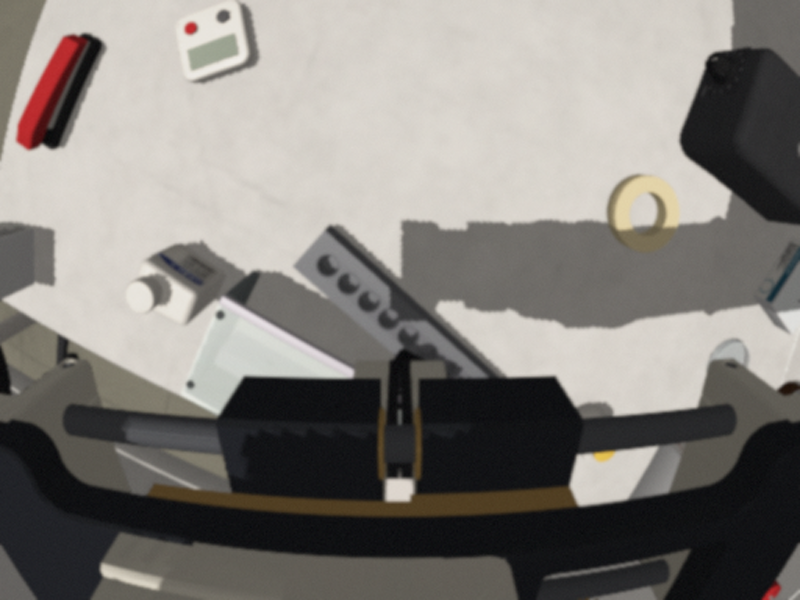

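The wrist view shows the camera on the tool's +x side, which currently faces the robot. It would drop near the counter once the tool leans, so I'll turn the tool by about 148° to put the camera on the hood side.

```bash
M="python3 -m handwheel"
$M '[[[0,0,0,0,0,-0.35,255],[0,0,0,0,0,-0.7,255],[0,0,0,0,0,-1,255]]]'
$M '[[[0,0,0,0,0,-0.35,255],[0,0,0,0,0,-0.7,255],[0,0,0,0,0,-1,255]]]' >/dev/null
$M '[[[0,0,0,0,0,-0.35,255],[0,0,0,0,0,-0.7,255],[0,0,0,0,0,-1,255]]]' >/dev/null
$M '[[[0,0,0,0,0,-0.35,255],[0,0,0,0,0,-0.7,255],[0,0,0,0,0,-1,255]]]' >/dev/null
$M '[[[0,0,0,0,0,-0.35,255],[0,0,0,0,0,-0.7,255],[0,0,0,0,0,-1,255],[0,0,0,0,0,-1,255]]]'
sed -i 's/yy=np.array(\[0,1,0.\])/yy=np.array([0,-1,0.])/' h.py
cat >> h.py <<'E'
def wproj(P,pose):
    c=cams.camera_info("wrist"); H=np.array(c["hand_eye"]); R,t=pose
    q=R.inv().apply(np.atleast_2d(P)-t); q=(q-H[:3,3])@H[:3,:3]
    th=np.arctan2(np.hypot(q[:,0],q[:,1]),q[:,2]); ph=np.arctan2(q[:,1],q[:,0]); K=c["camera_matrix"]
    return np.c_[K[0,0]*th*np.cos(ph)+K[0,2],K[1,1]*th*np.sin(ph)+K[1,2]]
def wpose(s=None):
    s=s or arm.get_state(); return Ro.from_euler("xyz",s["ee_rot"]),s["eef_pos"]
def wfit(obs,p0,pose):
    f=lambda p:np.concatenate([(wproj(W(p,L),pose)-px).ravel() for L,px in obs])
    r=least_squares(f,p0,loss="soft_l1"); return r.x,f(r.x).reshape(-1,2).round(1)
E
python3 - <<'E'
from h import *
S,_=json.load(open("p.json"))
s=arm.get_state();print(s["q"].round(2)); target(S,-.2,-.06,.12,55)
json.dump([list(s["ee_rot"]),list(s["eef_pos"])],open("w2.json","w"))
cv2.imwrite("pics/w2.png",cv2.resize(cams.grab_frame("wrist"),(800,600),interpolation=cv2.INTER_CUBIC))
E
```

```text
t: 2.5
eef_pos: [0.4543, 0.0335, 0.2265]
ee_rot: [3.141, -0.0, -2.23]
force: [-0.1, -0.4, -0.3]
width: 0.0005
gripper_force: 0.0
t: 4.12
eef_pos: [0.4544, 0.0337, 0.2266]
ee_rot: [-3.142, 0.0, -0.236]
force: [0.7, -0.2, -0.7]
width: 0.0004
gripper_force: 0.0
[ 0.51 -0.01 -0.45 -0.   -1.13  0.83]
now st-frame mm [-139.2  -62.4  226.6] f [ 0.7 -0.2 -0.7] t 4.12
delta [-0.76   0.043  1.332] [ 0.091  1.918 -0.176]
```

View pics/w2.png

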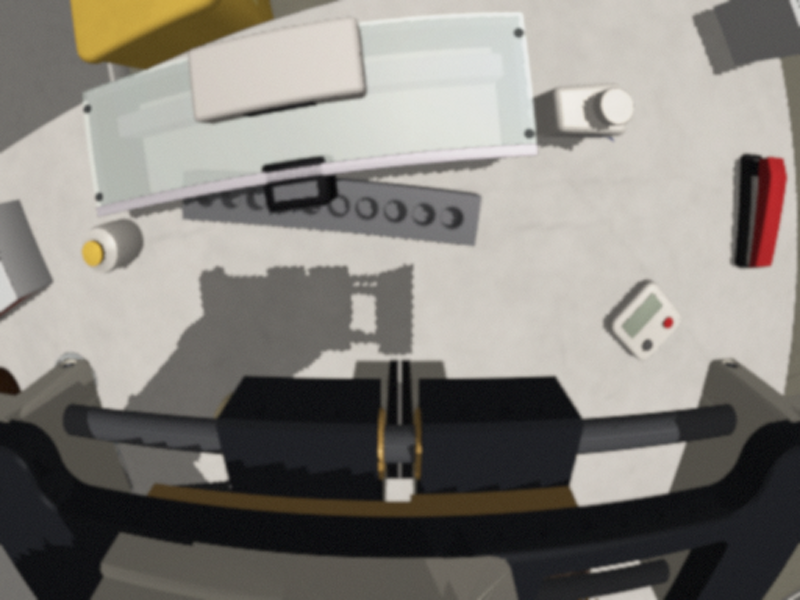

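The wrist view is now clear. The rack's right end is at (475,244) and (481,195), its front-left corner at (183,217), the lip runs from (98,210) to (537,152), and the scanner front is at (270..335, 205).

Run:
```python
from h import *
S,K=json.load(open("p.json"))
e,p=json.load(open("w2.json")); P=(Ro.from_euler("xyz",e),np.array(p))
c=lambda u,v:np.array([u,v])*.64-.18
o=[([.04,.163,.079],c(83,95)),([.04,-.163,.079],c(522,13)),([-.06,.163,.079],c(98,207)),([-.06,-.163,.079],c(537,148)),
([-.013,.055,.107],c(198,121)),([-.013,-.055,.107],c(366,94)),([-.08,.023,.079],c(270,209)),([-.08,-.023,.079],c(334,200))]
S2,r=wfit(o,S,P);print("S",S2.round(4),np.degrees(S2[2]),r.tolist())
K2,r=wfit([([-.02,.12,.03],c(183,217)),([-.02,-.12,.03],c(475,244)),([.02,-.12,.03],c(481,195))],K,P);print("K",K2.round(4),np.degrees(K2[2]),r.tolist())
loc=lambda X:(Ro.from_euler("z",S2[2]).inv().apply(X-np.array([S2[0],S2[1],0]))*1e3).round(1)
for L in([.02,.12,.015],[.02,-.12,.015],[-.02,.12,.015],[-.02,-.12,.015]):print(L,loc(W(K2,L)))
json.dump([list(S2),list(K2)],open("p.json","w"))
target(S2,-.2,-.06,.12,55)
```

```text
S [ 0.5981  0.077  -0.1225] -7.019440453893104 [[-1.1, -2.6], [0.8, -3.6], [0.6, 5.7], [1.8, 1.7], [-2.8, -0.1], [0.4, -3.6], [-1.4, 0.9], [-0.1, 0.5]]
K [ 0.5133  0.0798 -0.3462] -19.834441537381956 [[-0.6, 0.1], [-0.1, 0.4], [0.7, -0.4]]
[0.02, 0.12, 0.015] [[-38.4 105.   15. ]]
[0.02, -0.12, 0.015] [[ -91.6 -129.1   15. ]]
[-0.02, 0.12, 0.015] [[-77.4 113.8  15. ]]
[-0.02, -0.12, 0.015] [[-130.6 -120.2   15. ]]
now st-frame mm [-137.3  -60.5  226.6] f [0.3 0.4 0.2] t 4.17
delta [-0.78   0.084  1.333] [ 0.111  1.918 -0.213]
```

```bash
cat >> h.py <<'E'
def wback(px,z,pose):
    f=lambda q:(wproj([[q[0],q[1],z]],pose)-px).ravel()
    return np.append(least_squares(f,[.55,.08]).x,z)
E
python3 - <<'E'
from h import *
e,p=json.load(open("w2.json")); P=(Ro.from_euler("xyz",e),np.array(p))
c=lambda u,v:np.array([u,v])*.64-.18
def show(D,bk):
    X={k:bk(v[:2],v[2]) for k,v in D.items()}
    for k,v in X.items(): print(k,(v*1e3).round(1),end='; ')
    print()
    for a,b in("BL BR","FL FR","BL FL","BR FR","CFL CFR","SL SR"):0
    for ab in("BL BR","FL FR","BL FL","BR FR","CFL CFR","SL SR"):
        a,b=ab.split()
        if a in X and b in X:
            d=X[b]-X[a]; print(ab,round(np.linalg.norm(d)*1e3,1),round(np.degrees(np.arctan2(d[1],d[0])),1))
show(dict(BL=(83,95,.079),BR=(522,13,.079),FL=(98,207,.079),FR=(537,148,.079),CFL=(198,121,.107),CFR=(366,94,.107),SL=(270,209,.079),SR=(334,200,.079)),lambda q,z:wback(c(*q),z,P))
show(dict(BL=(116,33,.079),BR=(662,110,.079),FL=(93,182,.079),FR=(640,265,.079),CFL=(283,135,.107),CFR=(470,163,.107),SL=(322,270,.079),SR=(397,279,.079)),lambda q,z:back("top",T1(*q),z))
E
```

```text
BL [653.8 233.   79. ]; BR [613.9 -87.6  79. ]; FL [565.3 244.5  79. ]; FR [520.7 -75.8  79. ]; CFL [590.8 130.3 107. ]; CFR [575.2  25.2 107. ]; SL [522.  107.9  79. ]; SR [516.4  63.8  79. ]; Traceback (most recent call last):
  File "<stdin>", line 13, in <module>
  File "<stdin>", line 8, in show
ValueError: too many values to unpack (expected 2)
```

Run:
```python
from h import *
S,K=json.load(open("p.json"))
e,p=json.load(open("w2.json")); P=(Ro.from_euler("xyz",e),np.array(p))
c=lambda u,v:np.array([u,v])*.64-.18
A=[.04,.163,.079];B=[.04,-.163,.079];C=[-.06,.163,.079];D=[-.06,-.163,.079];E1=[-.08,.023,.079];E2=[-.08,-.023,.079]
w=[(A,c(83,94)),(B,c(522,12)),(C,c(98,214)),(D,c(537,155)),(E1,c(270,211)),(E2,c(334,201)),([-.013,.055,.107],c(198,121)),([-.013,-.055,.107],c(366,94))]
t=[(A,T1(116,32)),(B,T1(662,109)),(C,T1(90,193)),(D,T1(638,276)),(E1,T1(322,270)),(E2,T1(397,279))]
f1=lambda p:np.concatenate([(wproj(W(p,L),P)-x).ravel() for L,x in w])
f2=lambda p:np.concatenate([2.0*(proj("top",W(p,L))-x).ravel() for L,x in t])
for n,f in(("w",f1),("t",f2),("both",lambda p:np.r_[f1(p),f2(p)])):
    r=least_squares(f,S,loss="soft_l1").x;print(n,r.round(4),round(np.degrees(r[2]),2))
S=r;print(f1(S).reshape(-1,2).round(1).tolist())
loc=lambda X:(Ro.from_euler("z",S[2]).inv().apply(X-np.array([S[0],S[1],0]))*1e3).round(1)
for L in([.02,.12,.015],[.02,-.12,.015],[-.02,.12,.015],[-.02,-.12,.015]):print(L,loc(W(K,L)))
json.dump([list(S),list(K)],open("p.json","w"))
target(S,-.2,-.06,.12,55)
```

```text
w [ 0.5969  0.0769 -0.1328] -7.61
t [ 0.5982  0.0756 -0.1194] -6.84
both [ 0.5972  0.0765 -0.1286] -7.37
[[-0.5, -2.3], [1.9, -1.4], [0.7, 1.1], [2.2, -1.1], [-1.1, 0.2], [0.2, 0.7], [-2.2, 0.3], [1.2, -2.5]]
[0.02, 0.12, 0.015] [[-38.2 105.4  15. ]]
[0.02, -0.12, 0.015] [[ -90. -129.   15.]]
[-0.02, 0.12, 0.015] [[-77.3 114.   15. ]]
[-0.02, -0.12, 0.015] [[-129.1 -120.3   15. ]]
now st-frame mm [-136.1  -60.7  226.6] f [0.3 0.4 0.2] t 4.17
delta [-0.795  0.079  1.333] [ 0.105  1.918 -0.202]
```

```bash
M="python3 -m handwheel"
$M '[[[0,0,0,0.018,0.32,-0.034,255],[0,0,0,0.035,0.64,-0.067,255],[0,0,0,0.053,0.96,-0.1,255]]]'
$M '[[[0,0,0,0.018,0.32,-0.034,255],[0,0,0,0.035,0.64,-0.067,255],[0,0,0,0.053,0.96,-0.1,255],[0,0,0,0.053,0.96,-0.1,255]]]'
python3 - <<'E'
from h import *
S,_=json.load(open("p.json"))
print(arm.get_state()["q"].round(2)); target(S,-.165,-.07,.12,55);target(S,-.165,-.07,.018,55)
E
```

```text
t: 4.55
eef_pos: [0.4553, 0.0343, 0.2276]
ee_rot: [-3.123, -0.476, -0.193]
force: [2.8, -2.8, 1.9]
width: 0.0008
gripper_force: 0.0
t: 5.05
eef_pos: [0.5017, 0.0584, 0.3637]
ee_rot: [3.12, -0.81, -0.137]
force: [0.5, 0.5, 0.0]
width: 0.0007
gripper_force: 0.0
[ 0.8  -0.41 -1.02  1.06 -0.75 -0.11]
now st-frame mm [-92.4 -30.2 363.7] f [0.5 0.5 0. ] t 5.05
delta [-2.829  0.475  1.456] [ 0.056  0.3   -0.008]
now st-frame mm [-92.4 -30.2 363.7] f [0.5 0.5 0. ] t 5.05
delta [-3.753  0.456  2.335] [ 0.056  0.3   -0.008]
```

```bash
cat > kin.py <<'E'
from h import *
def fk(q,p):
    a1,h,L2,a3,L4,Lt=p; ax=lambda a,t:Ro.from_euler(a,t)
    R=ax("z",q[0]); X=R.apply([a1,0,h]); R=R*ax("y",q[1]); X=X+R.apply([0,0,L2]); R=R*ax("y",-q[2])
    X=X+R.apply([L4,0,a3]); R=R*ax("x",q[3])*ax("y",-q[4]); X=X+R.apply([Lt,0,0]); R=R*ax("x",q[5])
    return X,R
E
python3 - <<'E'
from kin import *
s=arm.get_state()
D=[([-8.7492e-01,3.5933e-01,1.11651e-02,-2.8e-04,-1.22414,-2.88e-01],[.26747,-.61926,.22572],[3.14007,0,-2.73394]),
([.51,-.01,-.45,0,-1.13,-1.67],[.4554,.0371,.2264],[3.142,0,-2.73]),([.51,-.01,-.45,0,-1.13,.83],[.4544,.0337,.2266],[3.142,0,-.236]),
(s["q"],s["eef_pos"],s["ee_rot"])]
for q,x,e in D: print(np.degrees((fk(q,[.1,.3,.4,0,.4,.3])[1].inv()*Ro.from_euler("xyz",e)).as_rotvec()).round(1), Ro.from_euler("xyz",e).as_matrix()[:,2].round(2), fk(q,[.1,.3,.4,0,.4,.3])[1].as_matrix()[:,0].round(2))
f=lambda p:np.concatenate([(fk(q,p)[0]-x)*(1 if len(str(q))>60 else .5) for q,x,e in D])
r=least_squares(lambda p:np.r_[f(p),(p-[.1,.35,.45,.03,.42,.3])*.003],[.1,.35,.45,.03,.42,.3]);print(r.x.round(3),(f(r.x)*1e3).round(1))
E
```

```text
[-44.4  81.8 -44.4] [-0.  0. -1.] [-0.  0. -1.]
[77.5 63.6 77.6] [ 0. -0. -1.] [ 0.  0. -1.]
[124.8   5.2 124.8] [ 0.  0. -1.] [ 0.  0. -1.]
[ 40.9 -43.1 131. ] [ 0.71 -0.12 -0.69] [-0.14  0.71 -0.69]
[ 2.125 -2.363  0.526  0.793 -2.166 -0.505] [ 41.1 100.4 -53.9 -10.7 102.9  40.3 -10.2 104.6  40.2 -24.3   1.  -13.3]
```

```bash
cat > kin.py <<'E'
from h import *
def fk(q,p):
    a1,h,L2,a3,L4,Lt,d,l=p; ax=lambda a,t:Ro.from_euler(a,t)
    R=ax("z",q[0]); X=R.apply([a1,d,h]); R=R*ax("y",q[1]); X=X+R.apply([0,0,L2]); R=R*ax("y",-q[2])
    X=X+R.apply([L4,0,a3]); R=R*ax("x",-q[3])*ax("y",-q[4]); X=X+R.apply([Lt,l,0]); R=R*ax("x",-q[5])
    return X,R
E
python3 - <<'E'
from kin import *
s=arm.get_state()
D=[([-8.7492e-01,3.5933e-01,1.11651e-02,-2.8e-04,-1.22414,-2.88e-01],[.26747,-.61926,.22572],[3.14007,0,-2.73394]),
([.51,-.01,-.45,0,-1.13,-1.67],[.4554,.0371,.2264],[3.142,0,-2.73]),([.51,-.01,-.45,0,-1.13,.83],[.4544,.0337,.2266],[3.142,0,-.236]),
(s["q"],s["eef_pos"],s["ee_rot"])]
p0=np.array([0,.35,.45,.03,.42,.3,-.19,0])
for q,x,e in D: 
    R=fk(q,p0)[1]; print((R.inv()*Ro.from_euler("xyz",e)).as_matrix().round(2).tolist())
f=lambda p:np.concatenate([(fk(q,p)[0]-x)*(1 if len(str(q))>60 else .5) for q,x,e in D])
r=least_squares(lambda p:np.r_[f(p),(p-p0)*.003],p0);print(r.x.round(3),(f(r.x)*1e3).round(1))
E
```

```text
[[0.0, -0.0, 1.0], [-1.0, 0.0, 0.0], [-0.0, -1.0, -0.0]]
[[-0.0, 0.0, 1.0], [-1.0, -0.0, -0.0], [0.0, -1.0, 0.0]]
[[0.0, -0.0, 1.0], [-1.0, 0.01, 0.0], [-0.01, -1.0, -0.0]]
[[-0.0, 0.0, 1.0], [-1.0, -0.0, -0.0], [0.0, -1.0, 0.0]]
[ 0.015  0.178  0.604  0.01   0.444  0.376 -0.003 -0.188] [ 0.1  0.2  0.  -0.2 -0.9  0.   0.3  0.8 -0.1 -0.  -0.   0. ]
```

```bash
cat >> kin.py <<'E'
PK=[0.015,0.178,0.604,0.010,0.444,0.376,-0.003,-0.188]
M0=Ro.from_matrix([[0,0,1],[-1,0,0],[0,-1,0]])
lo=np.array([-3.07,-1.43,-1.02,-3.03,-3.05,-3.03]);hi=np.array([3.07,2.12,1.25,1.67,0,3.03])
def tpose(S,x,y,z,lean,yaw=0,flip=-1):
    t=np.radians(lean); a=np.array([np.sin(t),0,-np.cos(t)]); yy=np.array([0,flip,0.])
    return W(S,[x,y,z])[0],Ro.from_euler("z",S[2]+np.radians(yaw))*Ro.from_matrix(np.c_[np.cross(yy,a),yy,a])
def ik(X,R,q0s):
    best=None
    for q0 in q0s:
        def f(q):
            x,r=fk(q,PK); return np.r_[(x-X)*5,((r*M0).inv()*R).as_rotvec()]
        r=least_squares(f,np.clip(q0,lo+.01,hi-.01),bounds=(lo,hi))
        if best is None or r.cost<best.cost-1e-9: best=r
    return best.x,best.cost
E
python3 - <<'E'
from kin import *
S,_=json.load(open("p.json"));rng=np.random.default_rng(0)
st=[[.8,-.4,-.9,1,-.7,-.1],[.5,0,-.45,0,-1.13,.8]]+[lo+(hi-lo)*rng.random(6) for _ in range(8)]
for x in(-.165,-.05):
  for y in(-.07,.07):
    for l in(35,40,45,50,58):
      print(x,y,l,*[(q.round(2).tolist(),round(c,5)) for q,c in[ik(*tpose(S,x,y,.018,l),st)]])
E
```

```text
-0.165 -0.07 35 ([-0.3, 0.11, -0.94, -2.26, -0.13, -2.31], np.float64(0.0))
-0.165 -0.07 40 ([-0.44, 0.13, -1.02, -2.32, -0.3, -2.12], np.float64(0.00146))
-0.165 -0.07 45 ([-0.47, 0.12, -1.02, -2.25, -0.35, -2.16], np.float64(0.00714))
-0.165 -0.07 50 ([-0.5, 0.12, -1.02, -2.2, -0.39, -2.18], np.float64(0.01758))
-0.165 -0.07 58 ([-0.54, 0.12, -1.02, -2.13, -0.46, -2.2], np.float64(0.04481))
-0.165 0.07 35 ([-0.08, 0.17, -1.02, -2.81, -0.18, -1.94], np.float64(0.00611))
-0.165 0.07 40 ([-0.1, 0.16, -1.02, -2.72, -0.23, -2.01], np.float64(0.01341))
-0.165 0.07 45 ([-0.11, 0.16, -1.02, -2.64, -0.27, -2.06], np.float64(0.02489))
-0.165 0.07 50 ([-0.13, 0.16, -1.02, -2.58, -0.31, -2.09], np.float64(0.04103))
-0.165 0.07 58 ([-0.16, 0.15, -1.02, -2.5, -0.36, -2.12], np.float64(0.07718))
-0.05 -0.07 35 ([-0.29, 0.26, -0.78, -2.42, -0.12, -2.16], np.float64(0.00025))
-0.05 -0.07 40 ([-0.43, 0.31, -0.97, -2.67, -0.43, -1.77], np.float64(0.0))
-0.05 -0.07 45 ([-0.48, 0.36, -1.02, -2.65, -0.58, -1.73], np.float64(0.00079))
-0.05 -0.07 50 ([-0.52, 0.39, -1.02, -2.57, -0.66, -1.75], np.float64(0.00508))
-0.05 -0.07 58 ([-0.59, 0.45, -1.02, -2.47, -0.79, -1.74], np.float64(0.0202))
-0.05 0.07 35 ([-0.08, 0.31, -0.94, -3.03, -0.28, -1.72], np.float64(0.00175))
-0.05 0.07 40 ([-0.1, 0.35, -1.02, -3.03, -0.49, -1.69], np.float64(0.00271))
-0.05 0.07 45 ([-0.1, 0.36, -1.02, -3.02, -0.52, -1.69], np.float64(0.00648))
-0.05 0.07 50 ([-0.13, 0.38, -1.02, -2.94, -0.58, -1.73], np.float64(0.01506))
-0.05 0.07 58 ([-0.18, 0.41, -1.02, -2.83, -0.68, -1.76], np.float64(0.03773))
```

```bash
cat >> kin.py <<'E'
def gpose(S,x,y,z,lean,yaw,roll,flip):
    "lean back, then roll about station x (deg), then yaw about z"
    X,_=tpose(S,x,y,z,0); t=np.radians(lean); a=np.array([np.sin(t),0,-np.cos(t)]); yy=np.array([0,flip,0.])
    B=Ro.from_euler("z",np.radians(yaw))*Ro.from_euler("x",np.radians(roll))*Ro.from_matrix(np.c_[np.cross(yy,a),yy,a])
    return X,Ro.from_euler("z",S[2])*B,B
g=lambda a,b,n:np.linspace(a,b,n)
def box(x0,x1,y0,y1,z0,z1,n=7): return np.stack(np.meshgrid(g(x0,x1,n),g(y0,y1,n*2),g(z0,z1,n)),-1).reshape(-1,3)
th=g(0,2*np.pi,16)
OB={"scan":box(-80,-46,-23,23,38,79),"hood":box(-60,40,-163,163,72,79,13),"case":box(-13,40,-55,55,79,107),"chk":np.r_[box(-60,40,155,163,0,72),box(-60,40,-163,-155,0,72)],
"vial":np.concatenate([np.c_[-92+r*np.cos(th),189+r*np.sin(th),0*th+z] for z in(0,20,40,62) for r in(0,21)]),"reag":box(-50,-4,-237,-183,0,88)}
OB["reag"]=OB["reag"]
def bd(q,c,h):  # signed-ish box distance
    d=np.abs(q-c)-h; return (np.linalg.norm(np.maximum(d,0),axis=1)+np.minimum(d.max(1),0)).min()
def clear(tcp,B):
    o={}
    for k,P in OB.items():
        q=B.inv().apply(P-tcp)
        o[k]=min(bd(q,[0,0,-126],[39,96.5,60]),bd(q,[0,0,-33],[9.5,21,33]),bd(q,[60,0,-165],[25,25,20]))
    c=B.apply(np.array([[sx*39,sy*96.5,-66] for sx in(-1,1) for sy in(-1,1)]))+tcp
    f=B.apply(np.array([[sx*9.5,sy*21,0] for sx in(-1,1) for sy in(-1,1)]))+tcp
    return o,c[:,2].min(),f
def home(y,z,lean,yaw,roll,flip,xr=-40.):
    B=gpose([0,0,0],0,0,0,lean,yaw,roll,flip)[2]; f=clear(np.zeros(3),B)[2]
    return np.array([xr-f[:,0].max(),y,z]),B   # tcp such that foremost tip corner is at xr
E
cat > srch.py <<'E'
from kin import *
S,_=json.load(open("p.json"))
seeds={-1:[[.8,-.4,-.9,1,-.7,-.1],[.5,0,-.45,0,-1.13,.83],[-.4,.3,-.97,-2.6,-.4,-1.8]],1:[[.8,-.4,-.9,1,-.7,2.9],[.5,0,-.45,0,-1.13,-1.9],[-.4,.3,-.97,-2.6,-.4,1.3],[.5,0,-.45,0,-1.13,-1.9+.5]]}
for side in(-1,1):
  out=[]
  for y in(52,60,70):
   for lean in(32,36,40,44):
    for yaw in(-15,-8,0,8,15):
     for roll in(-16,-8,0,8,16):
      t,B=home(side*y,18,lean,yaw,roll,-1); o,cz,f=clear(t,B); m=min(o.values())
      if m<1 or cz<12 or f[:,2].min()<4: continue
      out.append((m,y,lean,yaw,roll,o,f[:,2].max()))
  out.sort(key=lambda r:-r[0]);print(side,len(out))
  n=0
  for m,y,lean,yaw,roll,o,zt in out[:60]:
    for fl in(-1,1):
      t,B=home(side*y,18,lean,yaw,roll,fl); X,R,_=gpose(S,*(t/1e3),lean,yaw,roll,fl)
      q,c=ik(X,R,seeds[fl])
      if c<2e-5: n+=1;print(round(m,1),y,lean,yaw,roll,fl,q.round(2).tolist(),"ztip",round(zt,1),{k:round(float(v)) for k,v in o.items()})
    if n>9:break
E
timeout 500 python3 srch.py
```

```text
-1 48
6.8 70 44 15 -8 -1 [-0.51, 0.37, -0.98, -2.49, -0.59, -1.57] ztip 27.5 {'scan': 7, 'hood': 9, 'case': 59, 'chk': 14, 'vial': 141, 'reag': 23}
6.8 70 44 15 -8 1 [-0.51, 0.37, -0.98, -2.49, -0.59, 1.57] ztip 27.5 {'scan': 7, 'hood': 9, 'case': 59, 'chk': 14, 'vial': 141, 'reag': 23}
6.6 70 40 -8 16 -1 [-0.4, 0.3, -0.82, -2.23, -0.38, -2.52] ztip 29.7 {'scan': 7, 'hood': 10, 'case': 41, 'chk': 14, 'vial': 144, 'reag': 29}
6.6 70 40 -8 16 1 [-0.4, 0.3, -0.82, -2.23, -0.38, 0.62] ztip 29.7 {'scan': 7, 'hood': 10, 'case': 41, 'chk': 14, 'vial': 144, 'reag': 29}
5.9 60 44 15 -8 -1 [-0.49, 0.37, -0.99, -2.54, -0.6, -1.53] ztip 27.5 {'scan': 6, 'hood': 9, 'case': 57, 'chk': 14, 'vial': 131, 'reag': 32}
5.9 60 44 15 -8 1 [-0.49, 0.37, -0.99, -2.54, -0.6, 1.61] ztip 27.5 {'scan': 6, 'hood': 9, 'case': 57, 'chk': 14, 'vial': 131, 'reag': 32}
5.8 70 44 8 0 -1 [-0.48, 0.34, -0.93, -2.42, -0.52, -1.86] ztip 24.6 {'scan': 6, 'hood': 6, 'case': 56, 'chk': 11, 'vial': 148, 'reag': 16}
5.8 70 44 8 0 1 [-0.48, 0.34, -0.93, -2.42, -0.52, 1.28] ztip 24.6 {'scan': 6, 'hood': 6, 'case': 56, 'chk': 11, 'vial': 148, 'reag': 16}
5.7 70 36 -8 16 -1 [0.09, 0.24, -0.65, -1.39, -0.0, 2.5] ztip 29.2 {'scan': 7, 'hood': 6, 'case': 36, 'chk': 9, 'vial': 146, 'reag': 24}
5.7 70 36 -8 16 1 [0.09, 0.24, -0.65, -1.39, -0.0, -0.64] ztip 29.2 {'scan': 7, 'hood': 6, 'case': 36, 'chk': 9, 'vial': 146, 'reag': 24}
1 31
```

```bash
cat > s2.py <<'E'
from kin import *
S,_=json.load(open("p.json"));rng=np.random.default_rng(1)
sd=[[.8,-.4,-.9,1,-.7,-.1],[-.1,.35,-1,-3,-.4,-1.7],[.9,.3,-.9,1.2,-.6,-.5],[-.1,.3,-.9,-2.8,-.3,1]]+[lo+(hi-lo)*rng.random(6) for _ in range(4)]
for lean in(32,36,40,44):
  for yaw in(-35,-25,-15,0,15,25,35):
    r=[]
    for roll in(-16,0,8,16,24):
      t,B=home(60,18,lean,yaw,roll,-1); o,cz,f=clear(t,B); X,R,_=gpose(S,*(t/1e3),lean,yaw,roll,-1)
      q,c=ik(X,R,sd); r.append("%d:%s%.1f"%(roll,"OK" if c<2e-5 else "%.4f"%c,min(o.values())))
    print(lean,yaw,r)
E
timeout 550 python3 s2.py
```

```text
32 -35 ['-16:OK-31.5', '0:0.0009-13.7', '8:0.0103-5.8', '16:0.01253.2', '24:0.00344.9']
32 -25 ['-16:OK-25.0', '0:0.0066-7.7', '8:0.01202.0', '16:0.00202.4', '24:OK-1.1']
32 -15 ['-16:0.0002-19.4', '0:0.0147-2.7', '8:0.00221.0', '16:OK-5.2', '24:OK-8.0']
32 0 ['-16:0.0098-7.3', '0:0.0008-2.7', '8:0.0010-12.0', '16:0.0030-20.1', '24:OK-21.7']
32 15 ['-16:0.00921.8', '0:0.0024-10.8', '8:0.0037-18.9', '16:OK-25.9', '24:OK-31.6']
32 25 ['-16:0.00080.9', '0:0.0065-15.8', '8:OK-22.9', '16:OK-28.9', '24:OK-33.7']
32 35 ['-16:0.0000-5.9', '0:0.0006-18.1', '8:OK-24.1', '16:OK-30.5', '24:OK-37.5']
36 -35 ['-16:OK-32.9', '0:0.0021-14.5', '8:0.0130-6.2', '16:0.02160.8', '24:0.01009.2']
36 -25 ['-16:OK-25.1', '0:0.0107-7.9', '8:0.01881.3', '16:0.00554.5', '24:0.00131.5']
36 -15 ['-16:0.0021-18.5', '0:0.0194-2.8', '8:0.00462.4', '16:OK-2.5', '24:OK-5.4']
36 0 ['-16:0.0184-4.7', '0:0.0013-2.3', '8:OK-11.2', '16:0.0002-17.8', '24:OK-17.9']
36 15 ['-16:0.00732.2', '0:0.0004-11.4', '8:0.0011-19.1', '16:OK-25.7', '24:OK-27.4']
36 25 ['-16:0.0001-1.1', '0:0.0019-16.8', '8:OK-23.6', '16:OK-29.3', '24:OK-
[... 580 characters left out ...]
29.3', '24:0.0002-29.9']
40 35 ['-16:OK-10.3', '0:OK-22.9', '8:0.0002-28.2', '16:0.0002-32.6', '24:0.0001-36.0']
44 -35 ['-16:OK-30.1', '0:0.0048-15.1', '8:0.0173-7.8', '16:0.0376-1.4', '24:0.03606.6']
44 -25 ['-16:0.0007-25.9', '0:0.0197-11.2', '8:0.0369-5.5', '16:0.02181.8', '24:0.01619.1']
44 -15 ['-16:0.0104-18.7', '0:0.0305-3.0', '8:0.01412.2', '16:0.00712.6', '24:0.00440.2']
44 0 ['-16:0.0373-4.7', '0:0.0045-0.9', '8:0.0006-8.8', '16:OK-10.8', '24:OK-10.7']
44 15 ['-16:0.00913.6', '0:OK-11.6', '8:OK-18.3', '16:OK-19.4', '24:OK-20.0']
44 25 ['-16:0.0016-4.2', '0:OK-17.9', '8:OK-23.8', '16:OK-27.1', '24:OK-27.6']
44 35 ['-16:OK-12.1', '0:OK-23.7', '8:OK-28.6', '16:OK-32.6', '24:OK-31.7']
```

```bash
cat > de.py <<'E'
from kin import *
import sys
from scipy.optimize import differential_evolution
from multiprocessing import Pool
S,_=json.load(open("p.json")); RS=Ro.from_euler("z",S[2])
for k in("scan","hood"): pass
C=np.array([[sx*9.5,sy*21,0] for sx in(-1,1) for sy in(-1,1)])
def ev(q):
    X,R=fk(q,PK); B=RS.inv()*(R*M0); t=RS.inv().apply(X-[S[0],S[1],0])*1e3; f=B.apply(C)+t
    return t,B,f
def cost(q,side):
    t,B,f=ev(q); i=f[:,0].argmax(); h=lambda v:max(v,0)
    p=abs(f[i,0]+40)+h(f[:,2].max()-27)+h(5-f[:,2].min())+h(32-(side*f[:,1]).min())+h((side*f[:,1]).max()-105)+h(abs(f[i,1])-95)
    a=B.as_matrix()[:,2]; p+=20*h(.3-a[0])
    if p>30: return p*3+100
    o,cz,_=clear(t,B); return p*3+3*h(18-cz)-min(min(o.values()),12)
def run(a):
    side,seed=a
    r=differential_evolution(cost,list(zip(lo+.03,hi-.03)),args=(side,),seed=seed,popsize=14,maxiter=260,tol=1e-6,polish=False)
    return side,r.x,r.fun
if __name__=="__main__":
    with Pool() as P:
        for side,q,c in P.imap(run,[(s,k) for k in range(3) for s in(-1,1)]):
            t,B,f=ev(q);o,cz,_=clear(t,B);a=B.as_matrix()
            print(side,round(c,1),"q",q.round(2).tolist(),"tcp",t.round(),"zax",a[:,2].round(2),"yax",a[:,1].round(2),"body z",round(cz),{k:round(float(v)) for k,v in o.items()},flush=True)
E
nproc; OMP_NUM_THREADS=1 timeout 560 python3 de.py
```

```text
4
-1 -2.9 q [0.38, 0.24, -0.88, -0.12, -0.03, 0.35] tcp [-60. -75.  18.] zax [ 0.36  0.2  -0.91] yax [-0.67 -0.63 -0.4 ] body z 36 {'scan': 16, 'hood': 3, 'case': 5, 'chk': 26, 'vial': 180, 'reag': 53}
1 -0.4 q [0.73, 0.34, -0.95, 1.05, -0.45, -2.38] tcp [-62.  85.  18.] zax [ 0.31 -0.22 -0.93] yax [-0.81  0.46 -0.37] body z 41 {'scan': 28, 'hood': 1, 'case': 5, 'chk': 21, 'vial': 13, 'reag': 206}
-1 -0.8 q [0.41, 0.23, -0.89, 0.01, -0.08, 2.01] tcp [-62. -63.  21.] zax [ 0.31  0.18 -0.93] yax [ 0.81 -0.56  0.16] body z 55 {'scan': 14, 'hood': 1, 'case': 19, 'chk': 12, 'vial': 165, 'reag': 21}
1 1.7 q [0.79, 0.38, -0.92, 1.0, -0.54, 0.88] tcp [-62.  86.  17.] zax [ 0.32 -0.29 -0.9 ] yax [ 0.85 -0.34  0.41] body z 32 {'scan': 38, 'hood': -1, 'case': 9, 'chk': 16, 'vial': 13, 'reag': 223}
-1 -2.8 q [0.38, 0.24, -0.87, -0.15, -0.03, 0.3] tcp [-61. -74.  18.] zax [ 0.36  0.21 -0.91] yax [-0.71 -0.57 -0.41] body z 36 {'scan': 17, 'hood': 3, 'case': 6, 'chk': 29, 'vial': 184, 'reag': 57}
1 4.4 q [-0.12, 0.32, -0.98, -2.98, -0.4, -1.54] tcp [-51.  56.  19.] zax [ 0.61  0.07 -0.79] yax [ 0.19 -0.98  0.06] body z 42 {'scan': -4, 'hood': 8, 'case': 31, 'chk': 26, 'vial': 23, 'reag': 142}
```

```bash
cat > s3.py <<'E'
from kin import *
from multiprocessing import Pool
import itertools
S,_=json.load(open("p.json"));rng=np.random.default_rng(1)
sd=[[.8,.3,-.9,1,-.6,.8],[-.1,.3,-.9,-2.8,-.4,1],[.4,.24,-.88,0,-.1,.3],[.7,.3,-.9,1,-.4,-2.3],[0,.3,-.8,-1.5,-.1,0]]
def mk(side,y,lean,yaw,roll,spin,z=None):
    t=np.radians(lean); a=np.array([np.sin(t),0,-np.cos(t)]); yy=np.array([0,-1.,0])
    B=Ro.from_euler("zx",[0,0])*Ro.from_euler("z",np.radians(yaw))*Ro.from_euler("x",np.radians(roll))*Ro.from_matrix(np.c_[np.cross(yy,a),yy,a])*Ro.from_euler("z",np.radians(spin))
    f=clear(np.zeros(3),B)[2]; i=f[:,0].argmax(); tz=5-f[:,2].min() if z is None else z
    return np.array([-40-f[i,0],side*y-f[i,1],tz]),B,f+[0,0,tz]
def one(a):
    t,B,f=mk(*a); o,cz,_=clear(t,B); m=min(o.values()); zc=f[f[:,0].argmax(),2]
    if m<3 or zc>27 or cz<12: return None
    R=Ro.from_euler("z",S[2])*B; q,c=ik(W(S,t/1e3)[0],R,sd)
    return (m,c,a,q.round(2).tolist(),round(zc),{k:round(float(v)) for k,v in o.items()},t.round()) 
if __name__=="__main__":
    G=[g for side in(-1,1) for g in itertools.product([side],[70,82,94],[22,25,28,31,34],[-20,-10,0,10,20],[-8,0,8],[70,90,110])]
    with Pool() as P: R=[r for r in P.map(one,G,chunksize=10) if r]
    for s in(-1,1):
        r=[x for x in R if x[2][0]==s]; ok=sorted([x for x in r if x[1]<3e-5],key=lambda x:-x[0]); print(s,len(r),len(ok))
        for x in ok[:7]: print(round(x[0],1),x[2:])
        for x in sorted(r,key=lambda x:x[1])[:3 if not ok else 0]: print("near",x)
E
OMP_NUM_THREADS=1 timeout 560 python3 s3.py
```

```text
-1 111 3
7.0 ((-1, 94, 31, -10, 0, 90), [-0.38, 0.24, -0.86, -2.72, -0.09, 2.79], 27, {'scan': 33, 'hood': 7, 'case': 15, 'chk': 27, 'vial': 219, 'reag': 44}, array([ -59., -100.,   16.]))
6.9 ((-1, 82, 31, -10, 0, 90), [-0.32, 0.24, -0.8, -2.61, -0.02, 2.63], 27, {'scan': 22, 'hood': 7, 'case': 9, 'chk': 36, 'vial': 207, 'reag': 55}, array([-59., -88.,  16.]))
3.9 ((-1, 70, 28, -10, 0, 90), [-0.34, 0.25, -0.89, -2.89, -0.05, 2.92], 25, {'scan': 10, 'hood': 5, 'case': 4, 'chk': 44, 'vial': 196, 'reag': 66}, array([-60., -76.,  15.]))
1 110 2
7.0 ((1, 94, 31, 10, 0, 90), [-0.0, 0.3, -0.79, -2.83, -0.07, 2.87], 27, {'scan': 33, 'hood': 7, 'case': 15, 'chk': 27, 'vial': 37, 'reag': 205}, array([-59., 100.,  16.]))
5.2 ((1, 70, 28, 20, -8, 110), [-0.02, 0.29, -0.77, -2.83, -0.0, 2.76], 25, {'scan': 14, 'hood': 5, 'case': 6, 'chk': 43, 'vial': 54, 'reag': 190}, array([-59.,  79.,  15.]))
```

```bash
python3 - <<'E'
s=open('de.py').read()
s=s.replace("h(f[:,2].max()-27)+h(5-f[:,2].min())","h(f[i,2]-26.5)+h(4-f[:,2].min())").replace("list(zip(lo+.03,hi-.03))","[(-1,1),(0,.7),(-.99,-.4),(-2.98,-1.2),(-.9,-.12),(-3,3)]").replace("12)","9)").replace("maxiter=260","maxiter=330").replace("range(3)","range(4)")
open('de2.py','w').write(s)
E
OMP_NUM_THREADS=1 timeout 570 python3 de2.py
```

```text
-1 -3.9 q [-0.67, 0.54, -0.99, -2.29, -0.9, 1.37] tcp [-50. -75.  22.] zax [ 0.77  0.22 -0.6 ] yax [-0.18  0.97  0.13] body z 18 {'scan': 20, 'hood': 4, 'case': 58, 'chk': 8, 'vial': 166, 'reag': 11}
1 14.0 q [-0.38, 0.54, -0.99, -2.42, -0.9, 1.38] tcp [-53.  53.  22.] zax [ 0.72  0.34 -0.6 ] yax [-0.34  0.93  0.13] body z 18 {'scan': -14, 'hood': -7, 'case': 32, 'chk': 67, 'vial': 59, 'reag': 116}
-1 15.1 q [-0.38, 0.44, -0.45, -1.2, -0.9, 1.04] tcp [-60. -79.  28.] zax [ 0.35  0.66 -0.66] yax [-0.94  0.23 -0.27] body z 18 {'scan': 45, 'hood': -15, 'case': 53, 'chk': -15, 'vial': 236, 'reag': -7}
1 14.0 q [-0.38, 0.54, -0.99, -2.42, -0.9, -1.76] tcp [-53.  53.  22.] zax [ 0.72  0.34 -0.6 ] yax [ 0.34 -0.93 -0.13] body z 18 {'scan': -14, 'hood': -7, 'case': 32, 'chk': 67, 'vial': 59, 'reag': 116}
-1 -3.9 q [-0.67, 0.54, -0.99, -2.29, -0.9, 1.37] tcp [-50. -75.  22.] zax [ 0.77  0.22 -0.6 ] yax [-0.18  0.97  0.13] body z 18 {'scan': 20, 'hood': 4, 'case': 58, 'chk': 8, 'vial': 166, 'reag': 11}
1 20.2 q [-0.22, 0.47, -0.46, -1.35, -0.9, 1.03] tcp [-60.  44.  29.] zax [ 0.3   0.74 -0.6 ] yax [-0.95  0.21 -0.22] body z 18 {'scan': -19, 'hood': -20, 'case': -20, 'chk': 28, 'vial': 115, 'reag': 50}
-1 -3.9 q [-0.67, 0.54, -0.99, -2.29, -0.9, 1.37] tcp [-50. -75.  22.] zax [ 0.77  0.22 -0.6 ] yax [-0.18  0.97  0.13] body z 18 {'scan': 20, 'hood': 4, 'case': 58, 'chk': 8, 'vial': 166, 'reag': 11}
1 14.0 q [-0.38, 0.54, -0.99, -2.42, -0.9, 1.38] tcp [-53.  53.  22.] zax [ 0.72  0.34 -0.6 ] yax [-0.34  0.93  0.13] body z 18 {'scan': -14, 'hood': -7, 'case': 32, 'chk': 67, 'vial': 59, 'reag': 116}
```

```bash
cat > s4.py <<'E'
from kin import *
from multiprocessing import Pool
import itertools
from s3 import mk
S,_=json.load(open("p.json"))
def sol(t,B):
    X=W(S,t/1e3)[0]; R=Ro.from_euler("z",S[2])*B
    q4s={"P":[-.8,-.3,.3,.8,1.3],"N":[-2.9,-2.5,-2,-1.5]}; out={}
    for k,v in q4s.items():
        best=(None,9)
        for a in v:
            for q1 in(-.3,.5):
                # seed q6 so orientation is about right
                s0=np.array([q1,.27,-.85,a,-.1,0.]); 
                for q6 in(-2.5,-1.2,0,1.2,2.5):
                    s0[5]=q6; e=((fk(s0,PK)[1]*M0).inv()*R).magnitude()
                    if e<.7:
                        q,c=ik(X,R,[s0])
                        if c<best[1]: best=(q.round(2).tolist(),c)
        out[k]=best
    return out
def one(a):
    t,B,f=mk(*a); o,cz,_=clear(t,B); m=min(o.values())
    if m<4 or f[f[:,0].argmax(),2]>27.5: return None
    return m,a,sol(t,B)
if __name__=="__main__":
    G=[g for side in(-1,1) for g in itertools.product([side],[78,92],[26,28,30,32],[-20,-10,0,10,20],[0],[-90])]
    with Pool() as P: R=[r for r in P.map(one,G,chunksize=1) if r]
    for m,a,o in R:
        r={k:v for k,v in o.items() if v[1]<3e-4}
        if r: print(round(m,1),a[:4],{k:(v[0],round(float(np.sqrt(2*v[1])),4)) for k,v in r.items()})
E
OMP_NUM_THREADS=1 timeout 560 python3 s4.py
```

```text
5.7 (-1, 78, 30, -10) {'P': ([-0.35, 0.24, -0.86, -2.77, -0.06, -0.33], 0.0), 'N': ([-0.35, 0.24, -0.86, -2.77, -0.06, -0.33], 0.0)}
6.7 (-1, 78, 32, -10) {'P': ([-0.29, 0.24, -0.78, -2.53, -0.0, -0.62], 0.0083), 'N': ([-0.38, 0.26, -0.98, -2.95, -0.22, -0.12], 0.0)}
5.2 (-1, 92, 28, -10) {'P': ([-0.38, 0.24, -0.89, -2.87, -0.06, -0.21], 0.0231), 'N': ([-0.38, 0.24, -0.89, -2.87, -0.06, -0.21], 0.0231)}
6.1 (-1, 92, 30, -10) {'P': ([-0.38, 0.24, -0.87, -2.77, -0.08, -0.31], 0.0118), 'N': ([-0.38, 0.24, -0.87, -2.77, -0.08, -0.31], 0.0118)}
7.0 (-1, 92, 32, -10) {'P': ([-0.33, 0.24, -0.8, -2.56, -0.03, -0.56], 0.0), 'N': ([-0.33, 0.24, -0.8, -2.56, -0.03, -0.56], 0.0)}
5.7 (1, 78, 30, 10) {'P': ([-0.03, 0.3, -0.8, -2.85, -0.06, -0.23], 0.0208), 'N': ([-0.03, 0.3, -0.8, -2.85, -0.06, -0.23], 0.0208)}
6.7 (1, 78, 32, 10) {'P': ([-0.03, 0.3, -0.79, -2.75, -0.08, -0.33], 0.0085), 'N': ([-0.03, 0.3, -0.79, -2.75, -0.08, -0.33], 0.0085)}
4.4 (1, 92, 26, 10) {'P': ([-0.0, 0.31, -0.81, -3.03, -0.0, -0.07], 0.0224), 'N': ([-0.0, 0.31, -0.81, -3.03, -0.0, -0.07], 0.0224)}
5.2 (1, 92, 28, 10) {'P': ([-0.0, 0.3, -0.81, -2.97, -0.04, -0.13], 0.0182), 'N': ([-0.0, 0.3, -0.81, -2.97, -0.04, -0.12], 0.0182)}
6.1 (1, 92, 30, 10) {'P': ([-0.0, 0.3, -0.8, -2.87, -0.06, -0.23], 0.0102), 'N': ([-0.0, 0.3, -0.8, -2.87, -0.06, -0.23], 0.0102)}
7.0 (1, 92, 32, 10) {'P': ([0.02, 0.3, -0.74, -2.69, -0.03, -0.43], 0.0), 'N': ([0.02, 0.3, -0.74, -2.69, -0.03, -0.43], 0.0)}
```

```bash
cat > s5.py <<'E'
from kin import *
from s3 import mk
S,_=json.load(open("p.json"))
home={-1:[-.33,.24,-.8,-2.56,-.06,-.56],1:[.02,.3,-.74,-2.69,-.06,-.43]}
def at(side,y,x,z,lean,yaw,seed):
    t,B,f=mk(side,y,lean,yaw,0,-90); t=np.array([x,t[1],z]); R=Ro.from_euler("z",S[2])*B
    return ik(W(S,t/1e3)[0],R,seed)
if __name__=="__main__":
  for side in(-1,1):
   for z in(16,120):
    for x in(-150,-120,-90,-59):
     r=[]
     for lean in(12,18,24,32,36):
      for yaw in(0,10,20,30):
       q,c=at(side,92,x,z,lean,side*yaw,[home[side],[.1 if side>0 else -.3,.1,-.95,-2.2,-.3,-.8]])
       if c<2e-5 and q[3]<-.8: r.append((lean,yaw,q[2:5].round(2).tolist()))
     print(side,z,x,r)
E
OMP_NUM_THREADS=1 timeout 560 python3 s5.py
```

```text
-1 16 -150 [(32, 10, [-0.89, -2.34, -0.0]), (36, 0, [-0.85, -1.99, -0.07])]
-1 16 -120 [(32, 10, [-0.85, -2.4, -0.0])]
-1 16 -90 [(32, 10, [-0.82, -2.47, -0.02])]
-1 16 -59 [(32, 10, [-0.8, -2.55, -0.03])]
-1 120 -150 []
-1 120 -120 []
-1 120 -90 []
-1 120 -59 []
1 16 -150 [(36, 20, [-0.75, -2.1, -0.02])]
1 16 -120 []
1 16 -90 [(32, 10, [-0.75, -2.58, -0.0])]
1 16 -59 [(32, 10, [-0.74, -2.69, -0.03])]
1 120 -150 []
1 120 -120 []
1 120 -90 []
1 120 -59 []
```

```bash
cat > aik.py <<'E'
from kin import *
from scipy.optimize import brentq
a1,h_,L2,a3,L4,Lt,d_,l_=PK
def arm3(Wc):
    r2=Wc[0]**2+Wc[1]**2-d_**2
    r=np.sqrt(r2)-a1; q1=np.arctan2(Wc[1],Wc[0])-np.arctan2(d_,np.sqrt(r2)); z=Wc[2]-h_
    D=np.hypot(L4,a3); c=(r*r+z*z-L2**2-D**2)/(2*L2*D)
    if abs(c)>1: return None
    # dir angles measured as pitch down from +x ; link2 dir angle u=q2-pi/2 ; link3 dir angle w=beta-atan2(a3,L4)
    k=np.arccos(c); e=np.arctan2(-z,r)          # target pitch-down angle
    u=e-np.arctan2(D*np.sin(k),L2+D*np.cos(k)); q2=u+np.pi/2; be=u+k+np.arctan2(a3,L4); q3=q2-be
    return q1,q2,q3,be
def aik(X,R,lim=True):
    R5=(R*M0.inv()); A=R5.as_matrix(); a=A[:,0]; e1,e2=A[:,1],A[:,2]
    def f(g):
        b=np.cos(g)*e1+np.sin(g)*e2; s=arm3(X-Lt*a-l_*b)
        if s is None: return np.nan
        fw=np.array([np.cos(s[0])*np.cos(s[3]),np.sin(s[0])*np.cos(s[3]),-np.sin(s[3])]); return fw@b
    gs=np.linspace(0,2*np.pi,181); v=[f(g) for g in gs]; out=[]
    for i in range(180):
        if v[i]*v[i+1]<0:
            g=brentq(f,gs[i],gs[i+1]); b=np.cos(g)*e1+np.sin(g)*e2; q1,q2,q3,be=arm3(X-Lt*a-l_*b)
            R3=Ro.from_euler("z",q1)*Ro.from_euler("y",be); m=R3.inv().as_matrix()
            bb=m@b; q4=-np.arctan2(bb[2],bb[1]); aa=Ro.from_euler("x",q4).apply(m@a); q5=np.arctan2(aa[2],aa[0])
            Q=(R3*Ro.from_euler("x",-q4)*Ro.from_euler("y",-q5)).inv()*R5; q6=-Q.as_rotvec()[0]
            q=np.array([q1,q2,q3,q4,q5,q6])
            for k in(-1,0,1):
                for k6 in(-1,0,1):
                    p=q+[0,0,0,2*np.pi*k,0,2*np.pi*k6]
                    if not lim or ((p>=lo)&(p<=hi)).all(): out.append(p)
    return out
def B_(lean,yaw,roll,spin):
    t=np.radians(lean); a=np.array([np.sin(t),0,-np.cos(t)]); yy=np.array([0,-1.,0])
    return Ro.from_euler("z",np.radians(yaw))*Ro.from_euler("x",np.radians(roll))*Ro.from_matrix(np.c_[np.cross(yy,a),yy,a])*Ro.from_euler("z",np.radians(spin))
E
cat > s6.py <<'E'
from aik import *
S,_=json.load(open("p.json"));RS=Ro.from_euler("z",S[2])
from s3 import mk
s=arm.get_state();print(s["q"].round(2),[q.round(2).tolist() for q in aik(s["eef_pos"],Ro.from_euler("xyz",s["ee_rot"]))])
for side in(-1,1):
  for spin in(0,-90):
    for y in((60,) if spin==0 else (80,95)):
      for lean in(28,32,36,40,45):
        r=[]
        for yaw in(-20,-10,0,10,20):
          for roll in (-8,0,8):
            t,B,f=mk(side,y,lean,yaw,roll,spin,None if spin else 18); o,_,_=clear(t,B); m=min(o.values())
            if m<2:continue
            Q=aik(W(S,t/1e3)[0],RS*B)
            if Q: r.append((yaw,roll,round(float(m),1),round(f[f[:,0].argmax(),2]),[q[2:].round(2).tolist() for q in Q][:2]))
        if r:print(side,spin,y,lean,r)
E
OMP_NUM_THREADS=1 timeout 560 python3 s6.py
```

```text
[ 0.8  -0.41 -1.02  1.06 -0.75 -0.11] [[0.8, -0.41, -1.02, 1.06, -0.75, -0.11]]
-1 0 60 40 [(0, 8, 2.7, 27, [[-0.72, -2.0, -0.22, -2.68]])]
-1 0 60 45 [(0, 8, 5.3, 28, [[-0.95, -2.43, -0.6, -1.99]])]
-1 -90 80 32 [(-20, 8, 7.8, 30, [[-0.78, -2.49, -0.02, -0.89], [-0.91, -2.77, -0.17, -0.53]]), (-10, 0, 7.4, 27, [[-0.97, -2.93, -0.22, -0.13]])]
-1 -90 80 36 [(10, -8, 8.4, 32, [[-0.73, -2.19, -0.05, -0.65], [-0.83, -2.44, -0.18, -0.3]]), (10, 8, 6.5, 29, [[-0.68, -1.1, -0.05, -2.22]]), (20, 8, 2.6, 29, [[-0.62, -1.18, -0.27, -1.86]])]
-1 -90 80 40 [(-10, 8, 10.2, 34, [[-0.99, -2.63, -0.45, -0.42]]), (0, 0, 9.5, 32, [[-0.98, -2.66, -0.44, -0.2]]), (0, 8, 9.6, 32, [[-0.75, -2.08, -0.24, -1.01]]), (10, -8, 10.1, 34, [[-0.98, -2.62, -0.45, -0.0]]), (10, 0, 10.1, 32, [[-0.71, -1.91, -0.17, -1.03]]), (10, 8, 9.0, 32, [[-0.66, -1.63, -0.24, -1.45]]), (20, -8, 9.0, 34, [[-0.72, -1.94, -0.22, -0.73]]), (20, 0, 9.6, 32, [[-0.66, -1.55, -0.22, -1.33]]), (20, 8, 4.8, 32, [[-0.63, -1.44, -0.36, -1.48]])]
-1 -90 80 45 [(0, 8, 10.8, 37, [[-0.95, -2.38, -0.58, -0.45]]), (10, 0, 11.9, 35, [[-0.92, -2.3
[... 1789 characters left out ...]
1, -0.63, -0.3]]), (20, 0, 10.4, 35, [[-0.94, -2.6, -0.56, -0.18]]), (20, 8, 3.8, 34, [[-0.79, -2.25, -0.46, -0.67]])]
1 -90 95 32 [(10, 0, 7.4, 27, [[-0.72, -2.65, -0.01, -0.48], [-0.84, -2.91, -0.14, -0.17]])]
1 -90 95 36 [(0, 8, 7.7, 29, [[-0.94, -2.99, -0.34, -0.31]]), (10, 0, 9.3, 30, [[-0.94, -3.01, -0.33, -0.07]])]
1 -90 95 40 [(10, 8, 9.8, 32, [[-0.83, -2.57, -0.33, -0.55]]), (20, -8, 10.4, 34, [[-1.01, -2.99, -0.51, 0.17]]), (20, 0, 9.1, 32, [[-0.77, -2.45, -0.26, -0.48]]), (20, 8, 4.3, 32, [[-0.58, -1.56, -0.06, -1.72]])]
1 -90 95 45 [(10, 8, 11.9, 34, [[-1.0, -2.77, -0.64, -0.28]]), (20, 0, 11.0, 35, [[-0.95, -2.66, -0.58, -0.15]]), (20, 8, 6.6, 34, [[-0.8, -2.32, -0.46, -0.62]])]
```

```bash
cat > s7.py <<'E'
from aik import *
from s3 import mk
from multiprocessing import Pool
import itertools
S,_=json.load(open("p.json"));RS=Ro.from_euler("z",S[2])
def one(a):
    side,y,lean,yaw,roll=a
    t,B,f=mk(side,y,lean,yaw,roll,-90); t[2]-=2; f[:,2]-=2
    o,_,_=clear(t,B); m=min(o.values()); zc=f[f[:,0].argmax(),2]
    if m<4 or zc>27.5: return None
    res=[]
    for dx in(0,-30,-60,-90):
        Q=[q for q in aik(W(S,(t+[dx,0,0])/1e3)[0],RS*B) if q[4]<-.03]
        if not Q: break
        if res: Q=[q for q in Q if np.abs(q-res[-1]).max()<.8]
        if not Q: break
        res.append(min(Q,key=lambda q:q[4]) if not res else min(Q,key=lambda q:np.abs(q-res[-1]).max()))
    return len(res),round(float(m),1),a,round(zc,1),t.round(),[q.round(2).tolist() for q in res]
if __name__=="__main__":
    G=list(itertools.product([-1,1],[75,90],[31,32.5,34,35.5],np.arange(-15,16,5),[-6,-3,0,3,6]))
    with Pool() as P: R=[r for r in P.map(one,G,chunksize=5) if r and r[0]]
    for s in(-1,1):
        for r in sorted([r for r in R if r[2][0]==s],key=lambda r:(-r[0],-r[1]))[:7]: print(*r)
E
OMP_NUM_THREADS=1 timeout 560 python3 s7.py
```

```text
4 5.5 (-1, 90, 35.5, np.int64(15), 6) 27.3 [-59. -84.  16.] [[0.09, 0.23, -0.66, -1.1, -0.12, -2.07], [0.07, 0.2, -0.7, -1.17, -0.13, -1.98], [0.05, 0.16, -0.75, -1.24, -0.14, -1.9], [0.02, 0.13, -0.79, -1.3, -0.16, -1.81]]
4 5.0 (-1, 75, 35.5, np.int64(15), 6) 27.3 [-59. -69.  16.] [[0.16, 0.23, -0.67, -1.07, -0.08, -2.16], [0.14, 0.2, -0.71, -1.14, -0.09, -2.07], [0.12, 0.16, -0.75, -1.22, -0.1, -1.97], [0.1, 0.13, -0.79, -1.29, -0.11, -1.88]]
4 4.5 (-1, 90, 34, np.int64(15), 6) 26.4 [-60. -84.  16.] [[0.17, 0.23, -0.69, -0.94, -0.08, -2.29], [0.17, 0.2, -0.73, -1.0, -0.08, -2.23], [0.17, 0.16, -0.77, -1.06, -0.08, -2.17], [0.17, 0.12, -0.82, -1.11, -0.07, -2.12]]
3 9.9 (-1, 90, 35.5, np.int64(-5), 0) 27.4 [-58. -98.  15.] [[-0.4, 0.26, -0.87, -2.56, -0.2, -0.42], [-0.45, 0.23, -0.95, -2.58, -0.25, -0.36], [-0.49, 0.2, -1.01, -2.57, -0.29, -0.33]]
3 6.6 (-1, 90, 31, np.int64(-15), 3) 25.6 [-60. -94.  14.] [[-0.39, 0.25, -0.9, -2.8, -0.13, -0.37], [-0.41, 0.22, -0.96, -2.77, -0.15, -0.38], [-0.43, 0.18, -1.0, -2.73, -0.17, -0.4]]
2 9.6 (-1, 75, 35.5, np.int64(-5), 0) 27.4 [-58. -83.
[... 716 characters left out ...]
 0.29, -0.94, -2.97, -0.23, -0.11], [-0.02, 0.26, -1.02, -3.01, -0.28, -0.07]]
3 7.3 (1, 90, 32.5, np.int64(15), -3) 26.5 [-59.  94.  15.] [[-0.03, 0.31, -0.82, -2.83, -0.13, -0.15], [-0.03, 0.28, -0.93, -2.93, -0.21, -0.04], [-0.03, 0.26, -1.01, -2.98, -0.27, 0.01]]
2 9.5 (1, 75, 35.5, np.int64(5), 3) 27.4 [-58.  84.  16.] [[-0.07, 0.32, -0.93, -2.95, -0.31, -0.19], [-0.06, 0.3, -1.01, -2.98, -0.36, -0.16]]
2 9.4 (1, 75, 35.5, np.int64(10), 0) 27.4 [-58.  81.  15.] [[-0.07, 0.32, -0.91, -2.89, -0.28, -0.15], [-0.08, 0.3, -0.99, -2.93, -0.34, -0.1]]
2 9.3 (1, 90, 35.5, np.int64(10), 0) 27.4 [-58.  96.  15.] [[-0.04, 0.33, -0.93, -2.98, -0.31, -0.09], [-0.03, 0.31, -1.0, -3.01, -0.36, -0.06]]
```

```bash
cat > s8.py <<'E'
from aik import *
from s3 import mk
S,_=json.load(open("p.json"));RS=Ro.from_euler("z",S[2])
ref=np.array([-.49,.2,-1.0,-2.57,-.29,-.33])
for dx,dz in((-85,0),(-85,40),(-60,40),(-60,80)):
    r=[]
    for lean in(20,24,28,32,36):
        for yaw in(-25,-15,-5,5,15):
            for roll in(-8,0,8):
                t,B,f=mk(-1,90,lean,yaw,roll,-90); t=t+[dx,0,dz-2]
                for q in aik(W(S,t/1e3)[0],RS*B):
                    if q[4]<-.05 and np.abs(q-ref).max()<1.2: r.append((round(np.abs(q-ref).max(),2),lean,yaw,roll,q.round(2).tolist()))
    r.sort();print(dx,dz,*r[:4],sep="\n ")
E
python3 s8.py
```

```text
-85
 0
-85
 40
-60
 40
-60
 80
```

```bash
sed -i 's/lean in(20,24,28,32,36)/lean in(26,30,34,38,42,46,52,58)/; s/<1.2/<2.2/; s/(-60,40),(-60,80)/(-72,0),(-60,40),(-60,80)/; s/q\[4\]<-.05/q[4]<-.03/; s/r\[:4\]/r[:6]/; s/(-25,-15,-5,5,15)/(-35,-25,-15,-5,5,15,25)/' s8.py; python3 s8.py
```

```text
-85
 0
 (np.float64(0.19), 30, 5, -8, [-0.38, 0.14, -0.97, -2.58, -0.1, -0.19])
 (np.float64(0.21), 30, 5, -8, [-0.37, 0.14, -0.96, -2.55, -0.08, -0.24])
 (np.float64(0.25), 26, -15, 0, [-0.42, 0.14, -1.01, -2.82, -0.04, -0.3])
 (np.float64(0.35), 38, 15, -8, [-0.47, 0.18, -0.97, -2.22, -0.33, -0.33])
 (np.float64(0.37), 38, 5, 0, [-0.42, 0.17, -0.94, -2.2, -0.29, -0.62])
 (np.float64(0.48), 42, 5, 8, [-0.56, 0.24, -0.97, -2.09, -0.5, -0.67])
-85
 40
 (np.float64(0.45), 46, 15, -8, [-0.53, 0.08, -0.99, -2.12, -0.44, -0.41])
 (np.float64(0.63), 46, 5, 8, [-0.45, 0.08, -0.92, -1.96, -0.42, -0.96])
 (np.float64(0.63), 52, 25, -8, [-0.74, 0.25, -0.99, -1.94, -0.75, -0.21])
 (np.float64(0.67), 52, 15, 8, [-0.7, 0.24, -0.97, -1.9, -0.75, -0.61])
 (np.float64(0.69), 58, 25, 0, [-0.89, 0.47, -1.01, -1.89, -0.98, -0.1])
 (np.float64(0.73), 46, 15, 0, [-0.41, 0.07, -0.89, -1.84, -0.39, -0.89])
-72
 0
 (np.float64(0.36), 38, 15, -8, [-0.44, 0.19, -0.93, -2.21, -0.31, -0.37])
 (np.float64(0.38), 38, 5, 0, [-0.39, 0.18, -0.91, -2.19, -0.26, -0.66])
 (np.float64(0.48), 42, 5, 8, [-0.52, 0.24, -0.9
[... 441 characters left out ...]
, -1.01, -2.09, -0.73, -0.33])
 (np.float64(0.61), 52, 25, -8, [-0.67, 0.25, -0.94, -1.96, -0.72, -0.27])
 (np.float64(0.64), 46, 5, 8, [-0.42, 0.11, -0.88, -1.97, -0.4, -0.97])
 (np.float64(0.65), 52, 15, 8, [-0.64, 0.25, -0.92, -1.92, -0.71, -0.66])
-60
 80
 (np.float64(0.3), 46, 5, -8, [-0.33, -0.05, -0.91, -2.27, -0.14, -0.57])
 (np.float64(0.37), 52, 5, 0, [-0.52, 0.02, -0.99, -2.2, -0.46, -0.59])
 (np.float64(0.44), 46, -5, 0, [-0.35, -0.05, -0.9, -2.27, -0.12, -0.77])
 (np.float64(0.53), 52, 15, -8, [-0.5, 0.01, -0.93, -2.04, -0.46, -0.55])
 (np.float64(0.54), 58, 15, 0, [-0.73, 0.19, -1.01, -2.03, -0.81, -0.39])
 (np.float64(0.62), 52, 5, 8, [-0.47, 0.01, -0.91, -1.98, -0.46, -0.95])
```

```bash
cat > path.py <<'E'
from aik import *
S,_=json.load(open("p.json"));RS=Ro.from_euler("z",S[2])
VL=np.array([2.39,2.39,3.01,3.14,3.14,3.14])*.7/8*.85
def show(q0,q1,via=None,n=400):
    P=[np.array(p) for p in([q0]+(via or [])+[q1])]
    path=np.concatenate([[a+(b-a)*k/n for k in range(n)] for a,b in zip(P,P[1:])]+[[P[-1]]])
    pose=[(lambda x,r:(x,r*M0))(*fk(q,PK)) for q in path]
    i=0; lowz=[]
    for x,r in pose[::40]:
        B=RS.inv()*r; t=RS.inv().apply(x-[S[0],S[1],0])*1e3; o,cz,f=clear(t,B); lowz.append((t.round().tolist(),round(min(o.values())),round(min(cz,f[:,2].min()))))
    print(lowz)
    while i<len(path)-1:
        X,R=pose[i]; j=i+1
        def D(j): return np.r_[R.inv().apply(pose[j][0]-X)/.08,(R.inv()*pose[j][1]).as_rotvec()/.5]
        def rows(j): return max(1,np.ceil(max(np.abs(path[j]-path[i])/VL)),np.ceil(np.linalg.norm(D(j)[3:])*.5/.175),np.ceil(np.linalg.norm(D(j)[:3])*80/58))
        while j<len(path)-1 and np.abs(D(j+1)).max()<=.98 and rows(j+1)<=5: j+=1
        m=int(rows(j)); ks=[i+round((j-i)*k/m) for k in range(1,m+1)]
        print("[["+",".join("["+",".join("%.2f"%v for v in D(k))+",255]" for k in ks)+"]]"); i=j
E
python3 - <<'E'
from path import *
show(arm.get_state()["q"],[-0.45,0.08,-0.92,-1.96,-0.42,-0.96],via=[[-.2,-.3,-.95,-1.5,-.5,-.8]])
E
```

```text
[([-92.0, -29.0, 363.0], 263, 356), ([-109.0, -100.0, 297.0], 212, 288), ([-145.0, -152.0, 235.0], 177, 226), ([-192.0, -180.0, 181.0], 157, 173), ([-241.0, -184.0, 137.0], 174, 130), ([-282.0, -168.0, 106.0], 183, 99), ([-310.0, -137.0, 87.0], 190, 82), ([-319.0, -98.0, 82.0], 204, 74), ([-308.0, -59.0, 89.0], 217, 76), ([-279.0, -29.0, 108.0], 193, 76), ([-234.0, -13.0, 135.0], 158, 86), ([-224.0, -16.0, 130.0], 148, 81), ([-214.0, -20.0, 124.0], 136, 77), ([-204.0, -25.0, 117.0], 124, 72), ([-193.0, -30.0, 111.0], 111, 68), ([-183.0, -37.0, 104.0], 99, 64), ([-173.0, -44.0, 96.0], 88, 60), ([-164.0, -51.0, 88.0], 79, 55), ([-154.0, -60.0, 79.0], 70, 47), ([-145.0, -69.0, 70.0], 64, 39), ([-137.0, -79.0, 60.0], 62, 31)]
[[[-0.26,0.35,0.19,-0.05,-0.13,0.24,255],[-0.54,0.68,0.35,-0.10,-0.26,0.49,255],[-0.85,0.97,0.48,-0.16,-0.38,0.75,255]]]
[[[-0.20,0.37,0.18,-0.05,-0.12,0.27,255],[-0.41,0.68,0.32,-0.10,-0.23,0.54,255],[-0.66,0.98,0.44,-0.14,-0.34,0.82,255]]]
[[[-0.15,0.37,0.17,-0.05,-0.12,0.32,255],[-0.34,0.70,0.31,-0.09,-0.24,0.65,255],[-0.56,0.98,0.42,-0.12,-0.35,0.98,255]]]
[[[-0
[... 180 characters left out ...]
-0.22,0.65,255],[-0.36,0.55,0.29,-0.03,-0.33,0.96,255]]]
[[[-0.11,0.17,0.10,-0.00,-0.12,0.33,255],[-0.26,0.30,0.18,-0.01,-0.24,0.65,255],[-0.46,0.40,0.25,-0.01,-0.37,0.98,255]]]
[[[-0.12,0.12,0.07,-0.00,-0.11,0.26,255],[-0.27,0.21,0.13,-0.01,-0.21,0.49,255],[-0.43,0.28,0.19,-0.01,-0.31,0.73,255],[-0.63,0.33,0.23,-0.02,-0.42,0.98,255]]]
[[[-0.31,0.20,0.13,-0.02,-0.20,0.43,255],[-0.61,0.31,0.21,-0.04,-0.36,0.77,255],[-0.66,0.27,0.27,-0.02,-0.37,0.87,255],[-0.70,0.22,0.33,-0.01,-0.39,0.98,255]]]
[[[-0.18,-0.10,0.21,0.07,-0.07,0.32,255],[-0.38,-0.24,0.42,0.15,-0.16,0.65,255],[-0.59,-0.41,0.62,0.22,-0.25,0.98,255]]]
[[[-0.22,-0.06,0.20,0.06,-0.08,0.27,255],[-0.45,-0.14,0.39,0.11,-0.17,0.55,255]]]
```

Run:
```python
from path import *
show(arm.get_state()["q"],[-0.45,0.08,-0.92,-1.96,-0.42,-0.96],via=[[-.2,-.15,-.75,-1.5,-.5,-.8]])
```

```text
[([-92.0, -29.0, 363.0], 263, 356), ([-102.0, -93.0, 303.0], 214, 294), ([-129.0, -137.0, 247.0], 180, 238), ([-165.0, -160.0, 198.0], 152, 190), ([-201.0, -161.0, 159.0], 147, 152), ([-229.0, -144.0, 132.0], 158, 124), ([-242.0, -114.0, 117.0], 157, 111), ([-237.0, -79.0, 116.0], 151, 107), ([-213.0, -47.0, 127.0], 133, 114), ([-171.0, -26.0, 149.0], 106, 115), ([-116.0, -22.0, 181.0], 94, 128), ([-117.0, -27.0, 168.0], 85, 115), ([-118.0, -32.0, 155.0], 76, 104), ([-119.0, -37.0, 142.0], 70, 94), ([-121.0, -43.0, 130.0], 66, 84), ([-122.0, -49.0, 118.0], 62, 75), ([-125.0, -55.0, 106.0], 58, 67), ([-127.0, -61.0, 94.0], 55, 60), ([-130.0, -67.0, 83.0], 54, 50), ([-133.0, -73.0, 71.0], 58, 40), ([-137.0, -79.0, 60.0], 62, 31)]
[[[-0.25,0.36,0.22,-0.06,-0.15,0.28,255],[-0.54,0.69,0.40,-0.12,-0.29,0.58,255],[-0.84,0.97,0.54,-0.17,-0.42,0.87,255]]]
[[[-0.13,0.27,0.15,-0.04,-0.10,0.24,255],[-0.28,0.52,0.28,-0.08,-0.20,0.49,255],[-0.44,0.73,0.39,-0.11,-0.29,0.72,255],[-0.62,0.92,0.49,-0.15,-0.38,0.97,255]]]
[[[-0.11,0.28,0.16,-0.04,-0.12,0.33,255],[-0.24,0.51,0.28,-0.07,-0.22,0.64,255],[
[... 183 characters left out ...]
01,-0.12,0.33,255],[-0.25,0.22,0.19,-0.01,-0.23,0.65,255],[-0.43,0.27,0.26,-0.01,-0.35,0.98,255]]]
[[[-0.13,0.07,0.07,-0.00,-0.10,0.26,255],[-0.27,0.12,0.13,0.00,-0.19,0.49,255],[-0.43,0.14,0.19,0.00,-0.29,0.73,255],[-0.62,0.14,0.23,0.00,-0.40,0.98,255]]]
[[[-0.19,0.07,0.07,-0.00,-0.11,0.25,255],[-0.40,0.11,0.14,-0.01,-0.23,0.50,255],[-0.63,0.13,0.19,-0.01,-0.33,0.73,255],[-0.89,0.13,0.22,-0.02,-0.46,0.97,255]]]
[[[-0.43,0.08,0.18,-0.01,-0.23,0.54,255],[-0.35,-0.11,0.25,0.04,-0.26,0.76,255],[-0.27,-0.29,0.31,0.09,-0.29,0.98,255]]]
[[[-0.02,-0.30,0.08,0.09,-0.07,0.33,255],[-0.03,-0.59,0.15,0.17,-0.15,0.65,255],[-0.05,-0.89,0.20,0.26,-0.25,0.98,255]]]
[[[-0.12,-0.22,0.07,0.07,-0.08,0.28,255]]]
```

Both the clearance and the joint branch check out along this path, so I'll run the swing into the leaned posture.

```bash
M="python3 -m handwheel"
$M '[[[-0.25,0.36,0.22,-0.06,-0.15,0.28,255],[-0.54,0.69,0.40,-0.12,-0.29,0.58,255],[-0.84,0.97,0.54,-0.17,-0.42,0.87,255]]]' >/dev/null
$M '[[[-0.13,0.27,0.15,-0.04,-0.10,0.24,255],[-0.28,0.52,0.28,-0.08,-0.20,0.49,255],[-0.44,0.73,0.39,-0.11,-0.29,0.72,255],[-0.62,0.92,0.49,-0.15,-0.38,0.97,255]]]' >/dev/null
$M '[[[-0.11,0.28,0.16,-0.04,-0.12,0.33,255],[-0.24,0.51,0.28,-0.07,-0.22,0.64,255],[-0.41,0.70,0.39,-0.09,-0.33,0.97,255]]]'>/dev/null
python3 -c "
from station import arm; s=arm.get_state(); print(s['q'].round(2),s['eef_pos'].round(3),s['t'])"
$M '[[[-0.09,0.21,0.13,-0.02,-0.11,0.33,255],[-0.20,0.36,0.23,-0.03,-0.22,0.65,255],[-0.36,0.48,0.32,-0.05,-0.33,0.98,255]]]'>/dev/null
$M '[[[-0.11,0.13,0.10,-0.01,-0.12,0.33,255],[-0.25,0.22,0.19,-0.01,-0.23,0.65,255],[-0.43,0.27,0.26,-0.01,-0.35,0.98,255]]]'>/dev/null
$M '[[[-0.13,0.07,0.07,-0.00,-0.10,0.26,255],[-0.27,0.12,0.13,0.00,-0.19,0.49,255],[-0.43,0.14,0.19,0.00,-0.29,0.73,255],[-0.62,0.14,0.23,0.00,-0.40,0.98,255]]]'>/dev/null
$M '[[[-0.19,0.07,0.07,-0.00,-0.11,0.25,255],[-0.40,0.11,0.14,-0.01,-0.23,0.50,255],[-0.63,0.13,0.19,-0.01,-0.33,0.73,255],[-0.89,0.13,0.22,-0.02,-0.46,0.97,255],[-0.89,0.13,0.22,-0.02,-0.46,0.97,255]]]'
python3 - <<'E'
from path import *
s=arm.get_state(); print(s['q'].round(2),s['t'],s['force'].round(1))
show(s["q"],[-0.45,0.08,-0.92,-1.96,-0.42,-0.96])
E
```

```text
[ 0.4  -0.31 -0.91  0.04 -0.66 -0.4 ] [ 0.376 -0.059  0.159] 6.3
t: 8.18
eef_pos: [0.4436, 0.0727, 0.1613]
ee_rot: [2.318, 0.531, 2.5]
force: [0.6, -0.5, 0.9]
width: 0.0005
gripper_force: 0.0
[-0.12 -0.18 -0.76 -1.3  -0.5  -0.81] 8.175 [ 0.6 -0.5  0.9]
[([-148.0, -26.0, 166.0], 102, 124), ([-148.0, -29.0, 154.0], 94, 110), ([-147.0, -31.0, 142.0], 87, 98), ([-146.0, -35.0, 130.0], 82, 87), ([-145.0, -39.0, 120.0], 77, 77), ([-144.0, -44.0, 109.0], 71, 69), ([-142.0, -49.0, 99.0], 66, 62), ([-141.0, -56.0, 89.0], 61, 56), ([-139.0, -63.0, 79.0], 58, 48), ([-138.0, -71.0, 70.0], 59, 39), ([-137.0, -79.0, 60.0], 62, 31)]
[[[0.09,-0.18,0.11,0.05,-0.05,0.32,255],[0.17,-0.35,0.22,0.11,-0.11,0.65,255],[0.22,-0.54,0.31,0.17,-0.19,0.98,255]]]
[[[-0.05,-0.18,0.10,0.06,-0.08,0.33,255],[-0.12,-0.36,0.18,0.11,-0.17,0.65,255],[-0.20,-0.55,0.26,0.16,-0.27,0.98,255]]]
[[[-0.15,-0.12,0.09,0.04,-0.10,0.30,255]]]
```

Run:
```python
from path import *
from s3 import mk
q0=arm.get_state()["q"]; G=[]
for y in(85,95):
  for dx in(-95,-100):
    for lean in(24,28,32,36,40):
      for yaw in(-15,-5,5,15):
        for roll in(-8,0,8):
          t,B,f=mk(-1,y,lean,yaw,roll,-90); t=t+[dx,0,-2]; zc=f[f[:,0].argmax(),2]-2
          for q in aik(W(S,t/1e3)[0],RS*B):
            if q[4]<-.05 and q[3]<-.8 and q[2]>-1.0 and zc<29: G.append((np.abs(q-q0).max(),dx,y,lean,yaw,roll,zc,q))
G.sort(key=lambda g:g[0]); print(len(G))
for g in G[:5]: print([round(float(v),2) for v in g[:7]],g[7].round(2).tolist())
print("-- paths"); show(q0,G[0][7])
```

```text
10
[0.84, -100.0, 95.0, 36.0, 15.0, 8.0, 27.45] [-0.11, 0.13, -0.8, -1.38, -0.26, -1.66]
[0.85, -95.0, 95.0, 36.0, 15.0, 8.0, 27.45] [-0.1, 0.13, -0.79, -1.37, -0.25, -1.67]
[0.86, -100.0, 85.0, 36.0, 15.0, 8.0, 27.45] [-0.07, 0.12, -0.8, -1.39, -0.23, -1.68]
[0.87, -95.0, 85.0, 36.0, 15.0, 8.0, 27.45] [-0.06, 0.13, -0.79, -1.38, -0.23, -1.69]
[1.01, -100.0, 95.0, 36.0, 5.0, 8.0, 27.45] [0.02, 0.11, -0.82, -1.45, -0.08, -1.83]
-- paths
[([-148.0, -26.0, 166.0], 102, 124), ([-145.0, -32.0, 151.0], 92, 110), ([-144.0, -38.0, 136.0], 84, 97), ([-143.0, -44.0, 121.0], 77, 85), ([-143.0, -50.0, 106.0], 69, 74), ([-144.0, -56.0, 91.0], 63, 63), ([-146.0, -62.0, 76.0], 62, 53), ([-148.0, -69.0, 61.0], 66, 44), ([-151.0, -75.0, 46.0], 71, 32), ([-155.0, -82.0, 31.0], 75, 17), ([-159.0, -89.0, 17.0], 63, 3)]
[[[0.07,-0.27,0.14,0.09,0.02,0.33,255],[0.16,-0.55,0.27,0.19,0.02,0.66,255],[0.27,-0.82,0.38,0.29,0.02,0.98,255]]]
[[[-0.02,-0.30,0.14,0.10,-0.02,0.33,255],[-0.04,-0.61,0.27,0.21,-0.06,0.66,255],[-0.04,-0.92,0.37,0.31,-0.11,0.98,255]]]
[[[-0.04,-0.08,0.04,0.03,-0.02,0.10,255]]]
```

```bash
M="python3 -m handwheel"
$M '[[[0.07,-0.27,0.14,0.09,0.02,0.33,255],[0.16,-0.55,0.27,0.19,0.02,0.66,255],[0.27,-0.82,0.38,0.29,0.02,0.98,255]]]' >/dev/null
$M '[[[-0.02,-0.30,0.14,0.10,-0.02,0.33,255],[-0.04,-0.61,0.27,0.21,-0.06,0.66,255],[-0.04,-0.92,0.37,0.31,-0.11,0.98,255],[-0.04,-0.92,0.37,0.31,-0.11,0.98,255]]]'
cat >> path.py <<'E'
from s3 import mk
def tgt(side,y,lean,yaw,roll,xtip,zmin=3,div=1):
    "delta from measured pose so that foremost tip corner is at station (xtip, side*y), lowest corner at zmin; plus clearance and ik there"
    t,B,f=mk(side,y,lean,yaw,roll,-90); t=t+[xtip+40,0,zmin-5]
    s=arm.get_state(); R=Ro.from_euler("xyz",s["ee_rot"]); X=W(S,t/1e3)[0]; Rt=RS*B
    o,cz,_=clear(t,B); Bn=RS.inv()*R; tn=RS.inv().apply(s["eef_pos"]-[S[0],S[1],0])*1e3; fn=clear(tn,Bn)[2]
    print("now tip",fn[fn[:,0].argmax()].round(1),"zmin",fn[:,2].min().round(1),"f_st",RS.inv().apply(s["force"]).round(1),"q",s["q"].round(2),"t",round(s["t"],2),"clr now",round(min(clear(tn,Bn)[0].values()),1))
    Q=aik(X,Rt); Q.sort(key=lambda q:np.abs(q-s["q"]).max())
    print("goal",(side,y,lean,yaw,roll,xtip),"clr",round(min(o.values()),1),"q",Q[0].round(2) if Q else None)
    d=R.inv().apply(X-s["eef_pos"])/.08; w=(R.inv()*Rt).as_rotvec()/.5
    print("delta",np.r_[d,w].round(3).tolist(),"mm",round(np.linalg.norm(d)*80),"deg",round(np.linalg.norm(w)*28.65))
E
python3 - <<'E'
from path import *
tgt(-1,92,36,15,8,-138,4)
tgt(-1,92,36,15,8,-100,4)
E
```

```text
t: 9.05
eef_pos: [0.4253, 0.0164, 0.018]
ee_rot: [2.495, -0.12, 1.753]
force: [-0.4, 0.4, -0.1]
width: 0.0008
gripper_force: 0.0
now tip [-143.4  -86.9   29.4] zmin 4.3 f_st [-0.5  0.3 -0.1] q [-0.08  0.11 -0.78 -1.34 -0.26 -1.67] t 9.05 clr now 68.0
goal (-1, 92, 36, 15, 8, -138) clr 62.1 q [-0.08  0.12 -0.79 -1.37 -0.24 -1.68]
delta [-0.069, 0.041, 0.027, 0.023, -0.026, 0.102] mm 7 deg 3
now tip [-143.4  -86.9   29.4] zmin 4.3 f_st [-0.5  0.3 -0.1] q [-0.08  0.11 -0.78 -1.34 -0.26 -1.67] t 9.05 clr now 68.0
goal (-1, 92, 36, 15, 8, -100) clr 39.0 q [-0.05  0.17 -0.73 -1.31 -0.23 -1.78]
delta [-0.213, 0.413, 0.286, 0.023, -0.026, 0.102] mm 44 deg 3
```

```bash
M="python3 -m handwheel"
$M '[[[-0.06,0.08,0.06,0.01,-0.01,0.05,255],[-0.1,0.16,0.11,0.02,-0.02,0.1,255],[-0.14,0.25,0.17,0.02,-0.03,0.1,255],[-0.18,0.33,0.23,0.02,-0.03,0.1,255],[-0.21,0.41,0.29,0.02,-0.03,0.1,255]]]'
python3 - <<'E'
from path import *
tgt(-1,92,36,15,8,-82,4)
f=cams.grab_frame("top");cv2.imwrite("pics/t2.png",cv2.resize(f[130:225,165:340],None,fx=4.5,fy=4.5,interpolation=cv2.INTER_CUBIC))
E
```

```text
t: 9.68
eef_pos: [0.4689, 0.0069, 0.0185]
ee_rot: [2.509, -0.137, 1.703]
force: [-3.0, -1.2, 1.8]
width: 0.0004
gripper_force: 1.3
now tip [-99.  -91.8  29.5] zmin 4.9 f_st [-2.8 -1.6  1.8] q [ 0.01  0.16 -0.72 -1.22 -0.2  -1.9 ] t 9.68 clr now 39.6
goal (-1, 92, 36, 15, 8, -82) clr 28.3 q [-0.03  0.19 -0.71 -1.27 -0.22 -1.82]
delta [-0.058, 0.163, 0.124, 0.01, 0.005, 0.001] mm 17 deg 0
```

View pics/t2.png

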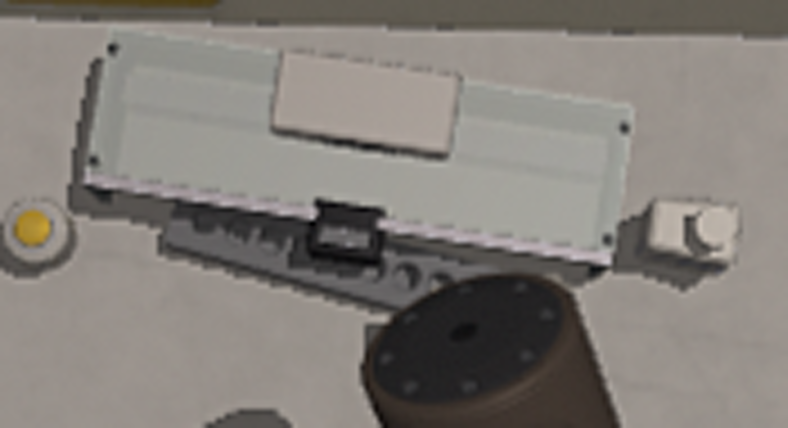

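The wrist hides the right end, but the push works: about 3 N, and the rack is nearly parallel to the rail. Its front-left top corner is at about (160,248) in the crop. I'll continue the right push.

```bash
M="python3 -m handwheel"
$M '[[[-0.02,0.06,0.05,0,0,0,255],[-0.04,0.12,0.09,0,0,0,255],[-0.06,0.17,0.13,0,0,0,255],[-0.08,0.23,0.17,0.01,0,0,255]]]'
python3 - <<'E'
from path import *
tgt(-1,92,36,15,8,-95,4)
p=np.array([160/4.5+165-.4,248/4.5+130-.4]); print("rack FL st",(RS.inv().apply(back("top",p,.03)-[S[0],S[1],0])*1e3).round(1))
# left solutions
q0=arm.get_state()["q"];G=[]
for y in(65,75,85,95):
  for xt in(-115,-105,-95):
    for lean in(30,33,36):
      for yaw in(-15,-5,0,5,10,15,20):
        for roll in(-8,0,4,8,12):
          t,B,f=mk(1,y,lean,yaw,roll,-90); zc=f[f[:,0].argmax(),2]-1.5
          if zc>28.5: continue
          for q in aik(W(S,(t+[xt+40,0,-1.5])/1e3)[0],RS*B):
            if q[4]<-.04 and q[3]<-.6 and q[2]>-1.0: G.append((np.abs(q-q0).max(),xt,y,lean,yaw,roll,round(zc,1),round(min(clear(t,B)[0].values()),1),q.round(2).tolist()))
G.sort(key=lambda g:g[0]);print(len(G))
for xt in(-115,-105,-95): print(*[g for g in G if g[1]==xt and g[7]>3][:6],sep="\n")
E
```

```text
t: 10.22
eef_pos: [0.4926, 0.0034, 0.0173]
ee_rot: [2.514, -0.138, 1.701]
force: [-3.0, 0.2, 1.6]
width: 0.0004
gripper_force: 1.0
now tip [-75.1 -92.3  28.2] zmin 3.8 f_st [-3.  -0.2  1.6] q [ 0.03  0.19 -0.68 -1.16 -0.19 -1.98] t 10.22 clr now 24.1
goal (-1, 92, 36, 15, 8, -95) clr 36.1 q [-0.04  0.17 -0.73 -1.3  -0.22 -1.79]
delta [0.066, -0.198, -0.136, -0.001, 0.006, -0.003] mm 20 deg 0
rack FL st [-83.3 115.7  30. ]
77
(np.float64(1.199218569175961), -115, 75, 36, 5, 12, np.float64(27.6), np.float64(5.9), [-0.03, 0.23, -0.86, -2.36, -0.23, -0.9])
(np.float64(1.2751188760216914), -115, 95, 36, 10, 8, np.float64(27.9), np.float64(7.4), [0.01, 0.24, -0.86, -2.44, -0.21, -0.74])
(np.float64(1.298424316726689), -115, 85, 36, 5, 12, np.float64(27.6), np.float64(6.5), [-0.04, 0.25, -0.9, -2.46, -0.27, -0.79])
(np.float64(1.366550400079789), -115, 95, 33, 15, 0, np.float64(26.4), np.float64(7.3), [0.07, 0.23, -0.81, -2.47, -0.05, -0.62])
(np.float64(1.3825826602717755), -115, 95, 36, 5, 12, np.float64(27.6), np.float64(7.2), [-0.03, 0.26, -0.92, -2.55, -0.3, -0.7])
(np.float64(1.595957
[... 971 characters left out ...]
oat64(6.5), [0.17, 0.23, -0.7, -2.06, -0.05, -1.38])
(np.float64(1.142126519582834), -95, 85, 36, 5, 12, np.float64(27.6), np.float64(6.5), [0.03, 0.25, -0.79, -2.31, -0.17, -1.01])
(np.float64(1.2791949747145928), -95, 95, 36, 5, 12, np.float64(27.6), np.float64(7.2), [0.0, 0.26, -0.84, -2.44, -0.22, -0.84])
(np.float64(1.4900609069875383), -95, 75, 36, 5, 8, np.float64(27.9), np.float64(8.4), [-0.08, 0.27, -0.94, -2.65, -0.29, -0.52])
(np.float64(1.537170416658664), -95, 75, 36, 0, 12, np.float64(27.6), np.float64(7.3), [-0.09, 0.28, -0.97, -2.7, -0.35, -0.57])
(np.float64(1.5456423543999243), -95, 75, 36, 10, 4, np.float64(28.1), np.float64(8.4), [-0.07, 0.26, -0.92, -2.63, -0.26, -0.44])
```

```bash
cat >> path.py <<'E'
def sol(side,y,lean,yaw,roll,xt,zmin,ref):
    t,B,f=mk(side,y,lean,yaw,roll,-90); t=t+[xt+40,0,zmin-5]
    Q=aik(W(S,t/1e3)[0],RS*B); return min(Q,key=lambda q:np.abs(q-ref).max())
def tips(P,n=6):
    for a,b in zip(P,P[1:]):
        for k in range(n+1):
            x,r=fk(np.array(a)+(np.array(b)-a)*k/n,PK); B=RS.inv()*(r*M0); t=RS.inv().apply(x-[S[0],S[1],0])*1e3; o,cz,f=clear(t,B)
            print(f[f[:,0].argmax()].round(),"zmin",round(f[:,2].min()),"bz",round(cz),"clr",round(min(o.values())),end=" | ")
        print()
E
python3 - <<'E'
from path import *
q0=arm.get_state()["q"]
qr=sol(-1,92,36,15,8,-108,8,q0); 
ql=sol(1,85,36,5,12,-115,8,np.array([-.04,.25,-.9,-2.46,-.27,-.79])); ql2=sol(1,85,36,5,12,-100,4,ql)
print(qr.round(2),ql.round(2),ql2.round(2))
tips([q0,qr,ql,ql2])
show(q0,ql2,via=[qr,ql],n=150)
E
```

```text
[-0.02  0.15 -0.75 -1.28 -0.21 -1.82] [ 0.01  0.22 -0.85 -2.37 -0.2  -0.93] [ 0.01  0.25 -0.82 -2.35 -0.19 -0.95]
[-63. -92.  35.] zmin 11 bz 16 clr 22 | [-71. -93.  34.] zmin 10 bz 15 clr 26 | [-78. -93.  34.] zmin 10 bz 15 clr 30 | [-86. -93.  33.] zmin 9 bz 14 clr 35 | [-93. -93.  33.] zmin 9 bz 14 clr 39 | [-101.  -92.   33.] zmin 8 bz 13 clr 43 | [-108.  -92.   32.] zmin 8 bz 13 clr 47 | 
[-108.  -92.   32.] zmin 8 bz 13 clr 47 | [-121.  -56.   25.] zmin 1 bz 4 clr 48 | [-129.  -21.   22.] zmin -2 bz 0 clr 47 | [-132.   11.   22.] zmin -3 bz -1 clr 41 | [-130.   40.   24.] zmin 0 bz 1 clr 41 | [-125.   65.   28.] zmin 3 bz 5 clr 41 | [-115.   85.   32.] zmin 8 bz 11 clr 43 | 
[-115.   85.   32.] zmin 8 bz 11 clr 43 | [-112.   85.   32.] zmin 7 bz 10 clr 41 | [-110.   85.   31.] zmin 7 bz 9 clr 39 | [-107.   85.   30.] zmin 6 bz 9 clr 37 | [-105.   85.   30.] zmin 5 bz 8 clr 36 | [-102.   85.   29.] zmin 5 bz 7 clr 34 | [-100.   85.   28.] zmin 4 bz 7 clr 32 | 
[([-82.0, -86.0, 24.0], 22, 11), ([-95.0, -86.0, 23.0], 29, 10), ([-107.0, -86.0, 22.0], 35, 9), ([-119.0, -86.0, 22.0], 42, 8), ([-133.0, -71.0, 18.0], 47, 5), ([-147.0, -13.0, 12.0], 47, -2), ([-150.0, 38.0, 13.0], 41, -1), ([-141.0, 79.0, 18.0], 41, 4), ([-131.0, 95.0, 22.0], 41, 7), ([-127.0, 95.0, 20.0], 39, 6), ([-123.0, 95.0, 19.0], 36, 5), ([-119.0, 95.0, 18.0], 33, 4)]
[[[0.08,-0.32,-0.18,0.00,0.00,-0.00,255],[0.97,-0.63,-0.10,-0.03,0.03,0.11,255]]]
[[[0.36,-0.02,0.08,-0.01,-0.01,0.05,255],[0.68,0.02,0.16,-0.02,-0.02,0.10,255],[0.97,0.09,0.24,-0.03,-0.04,0.16,255]]]
[[[0.41,0.23,0.20,-0.00,-0.07,0.09,255],[0.39,0.31,0.29,-0.00,-0.07,0.09,255]]]
```

```bash
cat > refit.py <<'E'
from kin import *
s=arm.get_state()
D=[([-8.7492e-01,3.5933e-01,1.11651e-02,-2.8e-04,-1.22414,-2.88e-01],[.26747,-.61926,.22572],1),
([.51,-.01,-.45,0,-1.13,-1.67],[.4554,.0371,.2264],.3),([.51,-.01,-.45,0,-1.13,.83],[.4544,.0337,.2266],.3),
([.8,-.41,-1.02,1.06,-.75,-.11],[.5017,.0584,.3637],.3),([-.08,.11,-.78,-1.34,-.26,-1.67],[.4253,.0164,.018],.3),([.01,.16,-.72,-1.22,-.2,-1.9],[.4689,.0069,.0185],.3),
([.4,-.31,-.91,.04,-.66,-.4],[.376,-.059,.159],.3),([-.12,-.18,-.76,-1.3,-.5,-.81],[.4436,.0727,.1613],.3),(s["q"],s["eef_pos"],1)]
f=lambda p:np.concatenate([(fk(q,p)[0]-x)*w for q,x,w in D])
r=least_squares(f,PK);print(r.x.round(4).tolist());print((f(r.x)*1e3).reshape(-1,3).round(1).tolist(),np.linalg.svd(r.jac)[1].round(2))
E
python3 refit.py
```

```text
[-0.0003, 0.205, 0.5987, -0.0012, 0.4654, 0.3793, 0.0001, -0.1921]
[[-0.2, -0.1, 0.5], [0.0, -0.7, -0.4], [0.3, 0.3, -0.5], [0.3, 0.3, -0.7], [0.9, 0.2, 0.9], [-0.1, 0.8, 0.0], [-0.6, -0.4, -0.7], [-0.1, -0.4, -0.4], [-0.1, 0.2, -0.0]] [3.15 2.46 1.99 0.87 0.51 0.32 0.2  0.09]
```

```bash
sed -i 's/^PK=.*/PK=[0.0,0.205,0.599,0.0,0.4655,0.3793,0.0,-0.192]/' kin.py
sed -i 's/\[75,90\],\[31,32.5,34,35.5\],np.arange(-15,16,5),\[-6,-3,0,3,6\]/[70,88],[32,34,36],np.arange(-15,21,5),[-8,-4,0,4,8,12]/; s/:7\]: print/:9]: print/' s7.py
OMP_NUM_THREADS=1 timeout 300 python3 s7.py
python3 - <<'E'
from path import *
tgt(-1,92,36,15,8,-40,4);tgt(-1,75,36,10,5,-40,3)
E
```

```text
4 7.0 (-1, 88, 32, np.int64(-5), -4) 25.2 [-59. -97.  15.] [[-0.41, 0.25, -0.9, -2.83, -0.15, -0.1], [-0.43, 0.22, -0.94, -2.78, -0.16, -0.13], [-0.45, 0.18, -0.98, -2.72, -0.17, -0.18], [-0.47, 0.14, -1.01, -2.64, -0.15, -0.25]]
4 5.9 (-1, 88, 36, np.int64(10), 8) 27.4 [-59. -80.  17.] [[0.17, 0.23, -0.68, -1.02, -0.04, -2.3], [0.15, 0.2, -0.71, -1.11, -0.06, -2.21], [0.13, 0.16, -0.75, -1.19, -0.07, -2.11], [0.1, 0.12, -0.79, -1.26, -0.08, -2.01]]
4 5.7 (-1, 88, 36, np.int64(5), 12) 27.1 [-58. -78.  17.] [[0.1, 0.23, -0.65, -1.16, -0.09, -2.22], [0.07, 0.2, -0.69, -1.24, -0.11, -2.11], [0.03, 0.16, -0.73, -1.32, -0.13, -2.0], [-0.01, 0.12, -0.78, -1.39, -0.15, -1.9]]
4 4.6 (-1, 88, 36, np.int64(15), 8) 27.4 [-59. -82.  17.] [[0.05, 0.24, -0.63, -1.12, -0.18, -2.04], [0.03, 0.2, -0.68, -1.18, -0.19, -1.97], [0.01, 0.17, -0.72, -1.23, -0.2, -1.89], [-0.01, 0.13, -0.77, -1.28, -0.21, -1.83]]
3 8.3 (-1, 70, 32, np.int64(-15), 4) 26.5 [-59. -74.  15.] [[-0.36, 0.25, -0.88, -2.8, -0.13, -0.4], [-0.38, 0.22, -0.93, -2.78, -0.16, -0.4], [-0.41, 0.19, -0.98, -2.74, -0.17, -0.42]]
2 8.6 (-1,
[... 1008 characters left out ...]
7, -2.89, -0.28, -0.39], [-0.05, 0.31, -0.95, -2.93, -0.33, -0.34]]
2 7.2 (1, 88, 32, np.int64(0), 4) 26.5 [-58.  79.  15.] [[-0.07, 0.31, -0.85, -2.97, -0.16, -0.26], [-0.07, 0.28, -0.93, -3.02, -0.21, -0.21]]
now tip [-75.1 -92.3  28.2] zmin 3.8 f_st [-3.  -0.2  1.6] q [ 0.03  0.19 -0.68 -1.16 -0.19 -1.98] t 10.22 clr now 24.1
goal (-1, 92, 36, 15, 8, -40) clr 3.3 q [ 0.04  0.23 -0.63 -1.12 -0.19 -2.04]
delta [-0.108, 0.355, 0.235, -0.001, 0.006, -0.003] mm 35 deg 0
now tip [-75.1 -92.3  28.2] zmin 3.8 f_st [-3.  -0.2  1.6] q [ 0.03  0.19 -0.68 -1.16 -0.19 -1.98] t 10.22 clr now 24.1
goal (-1, 75, 36, 10, 5, -40) clr 7.1 q None
delta [0.103, 0.381, 0.313, -0.021, -0.181, 0.076] mm 40 deg 6
```

Run:
```python
from path import *
q0=arm.get_state()["q"]
qr=sol(-1,92,36,15,8,-112,10,q0); 
ql=sol(1,70,36,0,8,-98,4,np.array([-.1,.28,-1,-2.86,-.35,-.37]))
m=(qr+ql)/2; m[1]-=.06
m2=qr*.25+ql*.75; m2[1]-=.05; m1=qr*.75+ql*.25; m1[1]-=.04
print(qr.round(2),ql.round(2))
tips([q0,qr,m1,m,m2,ql],3)
show(q0,ql,via=[qr,m1,m,m2],n=80)
```

```text
[ 0.04  0.13 -0.75 -1.18 -0.18 -1.98] [-0.1   0.27 -0.99 -2.85 -0.34 -0.38]
[-74. -92.  29.] zmin 5 bz 10 clr 24 | [-87. -92.  31.] zmin 7 bz 12 clr 33 | [-99. -92.  33.] zmin 9 bz 13 clr 42 | [-112.  -92.   34.] zmin 10 bz 15 clr 51 | 
[-112.  -92.   34.] zmin 10 bz 15 clr 51 | [-133.  -67.   28.] zmin 3 bz 7 clr 57 | [-149.  -42.   25.] zmin 0 bz 3 clr 67 | [-160.  -17.   25.] zmin 0 bz 1 clr 69 | 
[-160.  -17.   25.] zmin 0 bz 1 clr 69 | [-168.    8.   25.] zmin 0 bz 0 clr 70 | [-171.   30.   29.] zmin 3 bz 2 clr 73 | [-168.   50.   34.] zmin 8 bz 6 clr 76 | 
[-168.   50.   34.] zmin 8 bz 6 clr 76 | [-163.   66.   36.] zmin 11 bz 8 clr 74 | [-154.   77.   40.] zmin 14 bz 11 clr 71 | [-141.   84.   43.] zmin 17 bz 15 clr 68 | 
[-141.   84.   43.] zmin 17 bz 15 clr 68 | [-128.   85.   40.] zmin 14 bz 14 clr 59 | [-113.   80.   35.] zmin 10 bz 12 clr 47 | [-98.  70.  28.] zmin 4 bz 9 clr 32 | 
[([-93.0, -86.0, 18.0], 24, 5), ([-112.0, -85.0, 21.0], 38, 8), ([-131.0, -86.0, 24.0], 51, 10), ([-161.0, -48.0, 15.0], 62, 1), ([-180.0, -9.0, 14.0], 69, 0), ([-189.0, 27.0, 16.0], 71, 1), ([-187.0, 59.0, 23.0], 76, 6), ([-177.0, 81.0, 27.0], 73, 10), ([-159.0, 94.0, 32.0], 68, 15), ([-138.0, 94.0, 27.0], 54, 12), ([-115.0, 81.0, 18.0], 32, 4)]
[[[0.12,-0.31,-0.28,-0.00,0.01,-0.00,255],[0.98,-0.74,-0.30,-0.03,0.06,0.08,255]]]
[[[0.54,-0.08,0.04,-0.04,0.02,0.06,255],[0.98,-0.01,0.10,-0.08,0.00,0.11,255]]]
[[[0.30,0.13,0.11,-0.03,-0.04,0.06,255],[0.45,0.35,0.25,-0.05,-0.12,0.11,255],[0.40,0.54,0.45,-0.03,-0.23,0.17,255],[0.16,0.70,0.67,0.02,-0.37,0.22,255]]]
```

Run:
```python
from path import *
q0=arm.get_state()["q"]
qr=sol(-1,92,36,15,8,-108,14,q0); 
ql=sol(1,70,36,0,8,-98,4,np.array([-.1,.28,-1,-2.86,-.35,-.37]))
m=(qr+ql)/2; m[1]-=.09
m2=qr*.25+ql*.75; m2[1]-=.05; m1=qr*.75+ql*.25; m1[1]-=.09
tips([q0,qr,m1,m,m2,ql],2)
show(q0,ql,via=[qr,m1,m,m2],n=80)
```

```text
[-74. -92.  29.] zmin 5 bz 10 clr 24 | [-91. -92.  34.] zmin 10 bz 15 clr 38 | [-108.  -92.   38.] zmin 14 bz 19 clr 52 | 
[-108.  -92.   38.] zmin 14 bz 19 clr 52 | [-138.  -56.   38.] zmin 13 bz 14 clr 64 | [-156.  -17.   46.] zmin 19 bz 16 clr 76 | 
[-156.  -17.   46.] zmin 19 bz 16 clr 76 | [-170.   19.   41.] zmin 15 bz 12 clr 82 | [-171.   50.   44.] zmin 18 bz 13 clr 85 | 
[-171.   50.   44.] zmin 18 bz 13 clr 85 | [-164.   73.   42.] zmin 16 bz 13 clr 79 | [-147.   86.   41.] zmin 16 bz 14 clr 70 | 
[-147.   86.   41.] zmin 16 bz 14 clr 70 | [-124.   85.   37.] zmin 12 bz 12 clr 55 | [-98.  70.  28.] zmin 4 bz 9 clr 32 | 
[([-93.0, -86.0, 18.0], 24, 5), ([-110.0, -85.0, 23.0], 38, 10), ([-127.0, -86.0, 28.0], 52, 14), ([-157.0, -49.0, 27.0], 64, 13), ([-175.0, -10.0, 34.0], 76, 16), ([-188.0, 27.0, 30.0], 82, 12), ([-189.0, 59.0, 33.0], 85, 13), ([-182.0, 83.0, 31.0], 79, 13), ([-164.0, 96.0, 30.0], 70, 14), ([-141.0, 96.0, 26.0], 55, 12), ([-115.0, 81.0, 18.0], 32, 4)]
[[[0.11,-0.25,-0.29,-0.00,0.01,-0.00,255],[0.98,-0.58,-0.44,-0.09,0.07,0.06,255]]]
[[[0.53,-0.11,0.03,-0.04,0.02,0.05,255],[0.98,-0.11,0.12,-0.06,0.01,0.11,255]]]
[[[0.32,0.06,0.15,-0.00,-0.04,0.06,255],[0.46,0.23,0.35,-0.00,-0.12,0.13,255],[0.40,0.43,0.57,0.02,-0.24,0.18,255],[0.13,0.63,0.80,0.06,-0.39,0.23,255]]]
```

```bash
M="python3 -m handwheel"
$M '[[[0.11,-0.25,-0.29,0,0.01,0,255],[0.15,-0.33,-0.35,0,0.01,0,255],[0.55,-0.46,-0.40,-0.05,0.04,0.03,255],[0.98,-0.58,-0.44,-0.09,0.07,0.06,255],[0.98,-0.58,-0.44,-0.09,0.07,0.06,255]]]'
$M '[[[0.27,-0.06,0.02,-0.02,0.01,0.03,255],[0.53,-0.11,0.03,-0.04,0.02,0.05,255],[0.75,-0.11,0.08,-0.05,0.01,0.08,255],[0.98,-0.11,0.12,-0.06,0.01,0.11,255],[0.98,-0.11,0.12,-0.06,0.01,0.11,255]]]'
python3 - <<'E'
from path import *
tgt(1,70,36,0,8,-105,6); q0=arm.get_state()["q"]
ql=sol(1,70,36,0,8,-98,4,np.array([-.1,.28,-1,-2.86,-.35,-.37])); m=(q0+ql)/2; m[1]-=.02; tips([q0,m,ql],3); show(q0,ql,via=[m],n=150)
E
```

```text
t: 10.85
eef_pos: [0.4245, 0.0736, 0.0297]
ee_rot: [2.468, -0.185, 1.698]
force: [0.0, -1.1, 0.4]
width: 0.0005
gripper_force: 0.0
t: 11.48
eef_pos: [0.414, 0.1514, 0.0308]
ee_rot: [2.448, -0.222, 1.658]
force: [-0.1, -0.2, 0.3]
width: 0.0005
gripper_force: 0.0
now tip [-172.9   42.3   41.9] zmin 15.7 f_st [-0.1 -0.2  0.3] q [ 0.01  0.1  -0.86 -1.92 -0.24 -1.29] t 11.47 clr now 85.1
goal (1, 70, 36, 0, 8, -105) clr 37.9 q [-0.1   0.26 -1.   -2.85 -0.34 -0.38]
delta [0.149, 0.598, 0.73, 0.053, -0.391, 0.234] mm 76 deg 13
[-171.   43.   43.] zmin 17 bz 13 clr 85 | [-170.   62.   43.] zmin 17 bz 13 clr 84 | [-162.   77.   44.] zmin 18 bz 14 clr 80 | [-149.   86.   47.] zmin 21 bz 17 clr 76 | 
[-149.   86.   47.] zmin 21 bz 17 clr 76 | [-134.   88.   42.] zmin 17 bz 16 clr 65 | [-116.   83.   37.] zmin 11 bz 13 clr 51 | [-98.  70.  28.] zmin 4 bz 9 clr 32 | 
[([-190.0, 51.0, 32.0], 85, 13), ([-189.0, 68.0, 32.0], 84, 12), ([-184.0, 81.0, 33.0], 82, 14), ([-175.0, 91.0, 34.0], 78, 16), ([-164.0, 97.0, 35.0], 74, 17), ([-151.0, 99.0, 31.0], 65, 16), ([-137.0, 95.0, 27.0], 54, 13), ([-122.0, 87.0, 21.0], 40, 7)]
[[[0.33,0.07,0.14,-0.01,-0.04,0.06,255],[0.48,0.27,0.31,-0.03,-0.12,0.12,255],[0.41,0.45,0.55,0.00,-0.24,0.18,255],[0.12,0.63,0.80,0.05,-0.39,0.23,255]]]
```

```bash
M="python3 -m handwheel"
$M '[[[0.33,0.07,0.14,-0.01,-0.04,0.06,255],[0.48,0.27,0.31,-0.03,-0.12,0.12,255],[0.41,0.45,0.55,0,-0.24,0.18,255],[0.14,0.61,0.75,0.05,-0.39,0.23,255],[0.14,0.61,0.75,0.05,-0.39,0.23,255]]]'
python3 - <<'E'
from path import *
tgt(1,70,36,0,8,-60,3.5)
f=cams.grab_frame("side");cv2.imwrite("pics/s2.png",cv2.resize(f[120:270,215:385],None,fx=4,fy=4,interpolation=cv2.INTER_CUBIC))
E
```

```text
t: 12.1
eef_pos: [0.4891, 0.1717, 0.0183]
ee_rot: [2.512, -0.139, 1.442]
force: [-1.4, 0.7, -0.4]
width: 0.0008
gripper_force: 0.0
now tip [-102.5   88.3   31.9] zmin 4.7 f_st [-1.5  0.5 -0.4] q [-0.1   0.27 -1.   -2.85 -0.34 -0.38] t 12.1 clr now 35.5
goal (1, 70, 36, 0, 8, -60) clr 12.8 q [-0.09  0.3  -0.89 -2.79 -0.27 -0.45]
delta [0.005, 0.419, 0.326, 0.002, 0.0, 0.0] mm 42 deg 0
```

View pics/s2.png

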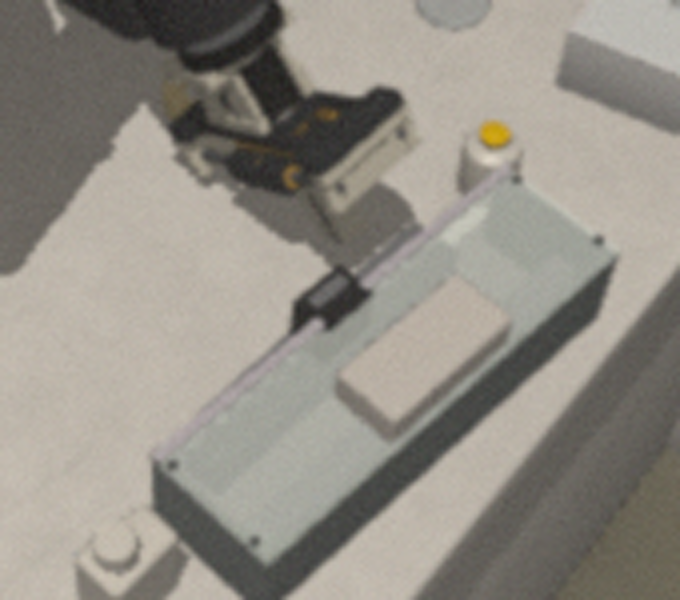

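The fingers point at the left part of the rack's front, tip at about (335,235). The vial and hood stand clear, so I'll push the left side.

```bash
M="python3 -m handwheel"
$M '[[[0,0.08,0.06,0,0,0,255],[0,0.17,0.13,0,0,0,255],[0,0.25,0.195,0,0,0,255],[0,0.34,0.26,0,0,0,255],[0.005,0.42,0.326,0,0,0,255]]]'
python3 - <<'E'
from path import *
tgt(1,70,36,0,8,-45,3.5)
q0=arm.get_state()["q"]
a=sol(1,70,36,0,8,-98,6,q0); ref=np.array([-.45,.18,-.98,-2.72,-.17,-.18])
b=sol(-1,88,32,-5,-4,-115,6,ref); c=sol(-1,88,32,-5,-4,-103,3.5,b)
m=(a+b)/2
print(a.round(2),b.round(2)); tips([a,b,c],5)
f=cams.grab_frame("top");cv2.imwrite("pics/t3.png",cv2.resize(f[130:225,165:340],None,fx=4.5,fy=4.5,interpolation=cv2.INTER_CUBIC))
E
```

```text
t: 12.78
eef_pos: [0.5304, 0.1676, 0.0178]
ee_rot: [2.511, -0.139, 1.445]
force: [-3.1, 1.0, 3.5]
width: 0.0005
gripper_force: 1.6
now tip [-60.9  70.8  28.8] zmin 4.2 f_st [-3.2  0.6  3.5] q [-0.09  0.3  -0.89 -2.79 -0.27 -0.45] t 12.78 clr now 14.1
goal (1, 70, 36, 0, 8, -45) clr 9.9 q [-0.09  0.31 -0.84 -2.76 -0.24 -0.49]
delta [-0.011, 0.156, 0.124, 0.004, -0.002, 0.005] mm 16 deg 0Traceback (most recent call last):
  File "<stdin>", line 5, in <module>
  File "path.py", line 32, in sol
    Q=aik(W(S,t/1e3)[0],RS*B); return min(Q,key=lambda q:np.abs(q-ref).max())
                                      ~~~^^^^^^^^^^^^^^^^^^^^^^^^^^^^^^^^^^^^
ValueError: min() iterable argument is empty
```

Run:
```python
from path import *
def trysol(*a,ref):
    t,B,f=mk(*a[:5],-90); t=t+[a[5]+40,0,a[6]-5]
    return [q for q in aik(W(S,t/1e3)[0],RS*B) if np.abs(q-ref).max()<1.]
q0=arm.get_state()["q"]; ref=np.array([-.45,.18,-.98,-2.72,-.17,-.18])
for side,y,l,yaw,ro,xt,z,rf in [(1,70,36,0,8,-98,6,q0),(1,70,36,0,8,-95,4,q0),(1,70,36,0,8,-90,4,q0),(-1,88,32,-5,-4,-115,6,ref),(-1,88,32,-5,-4,-110,4,ref),(-1,88,32,-5,-4,-100,4,ref),(-1,88,32,-5,-4,-100,10,ref),(-1,88,36,-5,-4,-100,10,ref),(-1,88,40,-5,-4,-100,15,ref)]:
    print(side,xt,z,l,[q.round(2).tolist() for q in trysol(side,y,l,yaw,ro,xt,z,ref=rf)])
f=cams.grab_frame("top");cv2.imwrite("pics/t3.png",cv2.resize(f[130:225,165:340],None,fx=4.5,fy=4.5,interpolation=cv2.INTER_CUBIC))
```

```text
1 -98 6 36 [[-0.1, 0.27, -0.98, -2.84, -0.33, -0.39]]
1 -95 4 36 [[-0.1, 0.28, -0.98, -2.85, -0.34, -0.38]]
1 -90 4 36 [[-0.1, 0.28, -0.97, -2.84, -0.33, -0.39]]
-1 -115 6 32 []
-1 -110 4 32 [[-0.34, 0.15, -0.87, -2.45, -0.01, -0.55], [-0.45, 0.16, -0.98, -2.68, -0.15, -0.22]]
-1 -100 4 32 [[-0.34, 0.16, -0.85, -2.46, -0.01, -0.53], [-0.45, 0.18, -0.97, -2.7, -0.15, -0.2]]
-1 -100 10 32 []
-1 -100 10 36 []
-1 -100 15 40 []
```

View pics/t3.png

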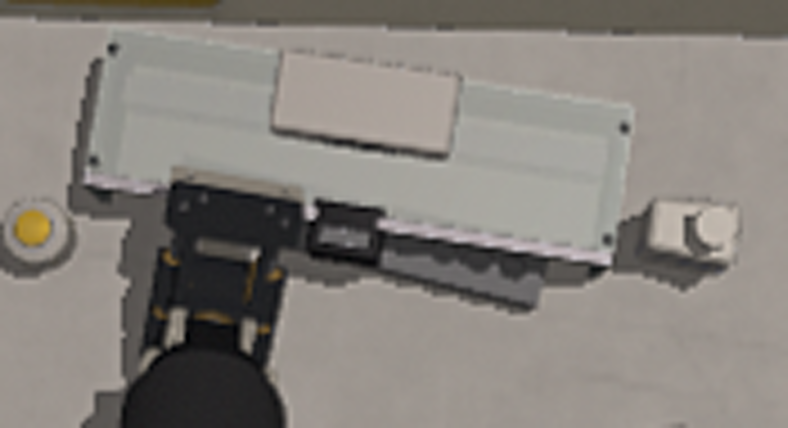

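The gripper sits over the hood at x 170–305, beside the scanner. The rack's right front corner is at (537,300), trailing. I'll push the left side further and watch the force.

```bash
M="python3 -m handwheel"
$M '[[[0,0.05,0.04,0,0,0,255],[-0.01,0.1,0.08,0,0,0,255],[-0.01,0.15,0.12,0,0,0,255]]]'
python3 - <<'E'
from path import *
tgt(1,70,36,0,8,-39,3.5)
p=np.array([540/4.5+165-.4,296/4.5+130-.4]); print("FR st",(RS.inv().apply(back("top",p,.03)-[S[0],S[1],0])*1e3).round(1))
E
```

```text
t: 13.2
eef_pos: [0.5454, 0.1649, 0.017]
ee_rot: [2.511, -0.139, 1.445]
force: [-3.2, 0.8, 2.9]
width: 0.0004
gripper_force: 1.7
now tip [-45.7  69.9  27.9] zmin 3.4 f_st [-3.3  0.3  2.9] q [-0.09  0.31 -0.84 -2.76 -0.24 -0.49] t 13.2 clr now 9.8
goal (1, 70, 36, 0, 8, -39) clr 7.6 q [-0.08  0.31 -0.82 -2.74 -0.22 -0.51]
delta [0.001, 0.068, 0.049, 0.004, -0.002, 0.004] mm 7 deg 0
FR st [ -77.  -124.8   30. ]
```

Run:
```python
from path import *
q0=arm.get_state()["q"]
a=np.array(sol(1,70,36,0,8,-97,6,q0)); b=np.array([-0.45,0.16,-0.98,-2.68,-0.15,-0.22])
m=(a+b)/2; tips([q0,a,b],5); m[1]-=.03;tips([a,m,b],3)
show(q0,b,via=[a,m],n=150)
```

```text
[-45.  70.  29.] zmin 4 bz 9 clr 10 | [-56.  71.  29.] zmin 5 bz 9 clr 12 | [-66.  71.  29.] zmin 5 bz 10 clr 17 | [-76.  71.  30.] zmin 5 bz 10 clr 22 | [-87.  71.  30.] zmin 6 bz 10 clr 27 | [-97.  89.  33.] zmin 6 bz 11 clr 33 | 
[-97.  89.  33.] zmin 6 bz 11 clr 33 | [-94.  54.  33.] zmin 6 bz 13 clr 20 | [-94.  18.  32.] zmin 7 bz 16 clr 15 | [-96. -17.  31.] zmin 7 bz 19 clr 17 | [-101.  -53.   30.] zmin 7 bz 20 clr 34 | [-108.  -88.   29.] zmin 6 bz 19 clr 46 | 
[-97.  89.  33.] zmin 6 bz 11 clr 33 | [-93.  60.  38.] zmin 11 bz 16 clr 22 | [-90.  30.  42.] zmin 15 bz 22 clr 11 | [-90.  -0.  45.] zmin 20 bz 27 clr 10 | 
[-90.  -0.  45.] zmin 20 bz 27 clr 10 | [-94. -30.  40.] zmin 15 bz 26 clr 15 | [-100.  -59.   34.] zmin 11 bz 23 clr 38 | [-108.  -88.   29.] zmin 6 bz 19 clr 46 | 
[([-62.0, 81.0, 18.0], 10, 4), ([-76.0, 82.0, 18.0], 14, 5), ([-90.0, 82.0, 19.0], 20, 5), ([-104.0, 82.0, 19.0], 27, 6), ([-113.0, 75.0, 20.0], 33, 7), ([-110.0, 52.0, 24.0], 22, 11), ([-108.0, 28.0, 28.0], 11, 15), ([-107.0, 4.0, 31.0], 10, 18), ([-108.0, -20.0, 31.0], 11, 18), ([-113.0, -44.0, 27.0], 19, 15), ([-118.0, -68.0, 23.0], 38, 11), ([-125.0, -91.0, 19.0], 43, 7)]
[[[0.00,-0.49,-0.38,0.00,-0.00,0.00,255],[-0.97,-0.27,-0.58,-0.01,-0.20,-0.05,255]]]
[[[-0.50,-0.05,-0.00,0.04,-0.10,-0.02,255],[-0.98,-0.16,-0.01,0.10,-0.20,-0.04,255]]]
[[[-0.25,-0.07,0.01,0.03,-0.05,-0.01,255]]]
```

```bash
python3 -m handwheel '[[[0,-0.25,-0.19,0,0,0,255],[0,-0.51,-0.39,0,0,0,255],[0,-0.51,-0.39,0,0,0,255]]]'
python3 - <<'E'
from path import *
q0=arm.get_state()["q"];b=np.array([-0.45,0.16,-0.98,-2.68,-0.15,-0.22]); tips([q0,b],4)
show(q0,b,n=300)
E
```

```text
t: 13.58
eef_pos: [0.4927, 0.1713, 0.0178]
ee_rot: [2.512, -0.139, 1.444]
force: [0.8, -0.3, 0.4]
width: 0.0006
gripper_force: 0.0
[-98.  70.  30.] zmin 5 bz 10 clr 33 | [-95.  45.  32.] zmin 6 bz 13 clr 17 | [-95.   1.  31.] zmin 6 bz 17 clr 17 | [-100.  -43.   30.] zmin 7 bz 19 clr 29 | [-108.  -88.   29.] zmin 6 bz 19 clr 46 | 
[([-115.0, 81.0, 19.0], 33, 5), ([-113.0, 58.0, 19.0], 30, 6), ([-112.0, 34.0, 19.0], 17, 6), ([-112.0, 10.0, 19.0], 16, 6), ([-113.0, -13.0, 19.0], 17, 7), ([-116.0, -37.0, 19.0], 20, 7), ([-119.0, -61.0, 18.0], 34, 7), ([-124.0, -85.0, 18.0], 40, 6)]
[[[-0.49,0.07,-0.03,0.02,-0.10,-0.02,255],[-0.98,0.11,-0.09,0.04,-0.19,-0.04,255]]]
[[[-0.49,-0.01,-0.03,0.03,-0.10,-0.02,255],[-0.98,-0.05,-0.08,0.06,-0.20,-0.04,255]]]
[[[-0.26,-0.04,-0.01,0.02,-0.05,-0.01,255]]]
```

```bash
M="python3 -m handwheel"
$M '[[[-0.49,0.07,-0.03,0.02,-0.10,-0.02,255],[-0.98,0.11,-0.09,0.04,-0.19,-0.04,255]]]' >/dev/null
$M '[[[-0.49,-0.01,-0.03,0.03,-0.10,-0.02,255],[-0.98,-0.05,-0.08,0.06,-0.20,-0.04,255]]]' >/dev/null
$M '[[[-0.26,-0.04,-0.01,0.02,-0.05,-0.01,255],[-0.26,-0.04,-0.01,0.02,-0.05,-0.01,255]]]'
python3 - <<'E'
from path import *
tgt(-1,85,32,-5,-4,-65,3.5);tgt(-1,85,32,-5,-4,-45,3.5)
E
```

```text
t: 14.32
eef_pos: [0.4618, -0.0053, 0.018]
ee_rot: [2.572, 0.068, 1.355]
force: [1.1, 0.9, 1.1]
width: 0.0006
gripper_force: 0.0
now tip [-105.3  -89.8   28.7] zmin 6.1 f_st [1.  1.  1.1] q [-0.44  0.16 -0.95 -2.63 -0.13 -0.29] t 14.32 clr now 44.6
goal (-1, 85, 32, -5, -4, -65) clr 20.4 q [-0.43  0.23 -0.95 -2.83 -0.18 -0.09]
delta [0.106, 0.402, 0.29, 0.023, -0.002, -0.002] mm 41 deg 1
now tip [-105.3  -89.8   28.7] zmin 6.1 f_st [1.  1.  1.1] q [-0.44  0.16 -0.95 -2.63 -0.13 -0.29] t 14.32 clr now 44.6
goal (-1, 85, 32, -5, -4, -45) clr 10.0 q [-0.41  0.25 -0.92 -2.86 -0.17 -0.07]
delta [0.128, 0.612, 0.423, 0.023, -0.002, -0.002] mm 60 deg 1
```

```bash
M="python3 -m handwheel"
$M '[[[0.03,0.1,0.08,0.01,0,0,255],[0.06,0.2,0.15,0.02,0,0,255],[0.08,0.28,0.21,0.02,0,0,255],[0.1,0.34,0.25,0.02,0,0,255],[0.11,0.4,0.29,0.02,0,0,255]]]'
$M '[[[0,0.05,0.03,0,0,0,255],[0.01,0.1,0.07,0,0,0,255],[0.02,0.15,0.1,0,0,0,255],[0.02,0.2,0.13,0,0,0,255]]]'
python3 - <<'E'
from path import *
tgt(-1,85,32,-5,-4,-39,3.5)
f=cams.grab_frame("wrist");cv2.imwrite("pics/w3.png",cv2.resize(f,(800,600),interpolation=cv2.INTER_CUBIC))
E
```

```text
t: 14.95
eef_pos: [0.5003, -0.0032, 0.0137]
ee_rot: [2.586, 0.067, 1.357]
force: [-2.8, -1.3, 1.3]
width: 0.0005
gripper_force: 0.9
t: 15.45
eef_pos: [0.5195, -0.006, 0.0135]
ee_rot: [2.585, 0.068, 1.357]
force: [-2.4, -0.7, 0.3]
width: 0.0005
gripper_force: 1.2
now tip [-47.8 -83.1  24. ] zmin 1.8 f_st [-2.3 -1.   0.3] q [-0.41  0.25 -0.92 -2.85 -0.16 -0.08] t 15.45 clr now 9.7
goal (-1, 85, 32, -5, -4, -39) clr 6.7 q [-0.41  0.26 -0.91 -2.87 -0.17 -0.06]
delta [-0.015, 0.106, 0.042, -0.003, -0.006, 0.001] mm 9 deg 0
```

View pics/w3.png

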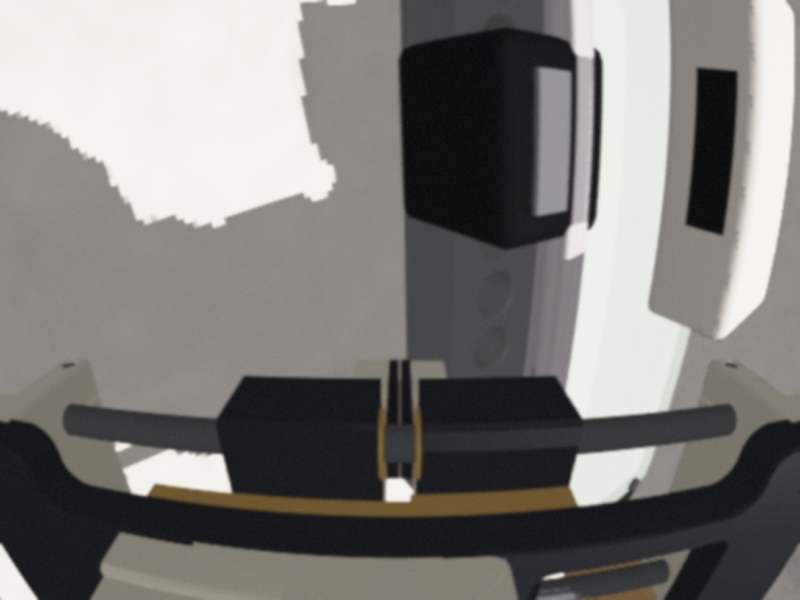

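Run:
```python
from path import *
P=wpose(); c=lambda u,v:np.array([u,v])*.64-.18
L=lambda px,z:(RS.inv().apply(wback(c(*px),z,P)-[S[0],S[1],0])*1e3).round(1)
for px in((402,15),(406,230),(406,340)): print("rackfront",L(px,.03))
for px in((402,60),(404,210)): print("scan front bottom z38?",L(px,.038))
for px in((545,50),(522,370)): print("lip dark edge z72",L(px,.072))
for px in((650,305),): print("case FR z107",L(px,.107), "z79",L(px,.079))
```

```text
rackfront [-70.5  34.9  30. ]
rackfront [-71.8 -27.6  30. ]
rackfront [-73.2 -63.8  30. ]
scan front bottom z38? [-76.1  20.8  38. ]
scan front bottom z38? [-77.3 -19.4  38. ]
lip dark edge z72 [-60.5  21.5  72. ]
lip dark edge z72 [-63.5 -57.6  72. ]
case FR z107 [-68.7 -24.6 107. ] z79 [-10.2 -50.8  79. ]
```

Run:
```python
from path import *
P=wpose(); c=lambda u,v:np.array([u,v])*.64-.18
L=lambda px,z:(RS.inv().apply(wback(c(*px),z,P)-[S[0],S[1],0])*1e3).round(1)
print("z0",L((402,15),0),L((406,230),0),L((406,340),0))
print("z30 at 455",L((455,260),.03),L((455,345),.03)); print("wells",L((497,22),.03),L((495,293),.03),L((490,347),.03))
H=np.array(cams.camera_info("wrist")["hand_eye"]); print("cam st",RS.inv().apply(P[0].apply(H[:3,3])+P[1]-[S[0],S[1],0])*1e3)
f=cams.grab_frame("wrist")[150:250,240:380]; cv2.imwrite("pics/w4.png",cv2.resize(f,None,fx=5.7,fy=5.7,interpolation=cv2.INTER_CUBIC))
```

```text
z0 [-51.3  42.1   0. ] [-53.  -37.2   0. ] [-54.8 -83.1   0. ]
z30 at 455 [-53.5 -40.8  30. ] [-53.  -72.4  30. ]
wells [-34.8  36.5  30. ] [-34.9 -57.1  30. ] [-36. -79.  30.]
cam st [-142.12143725    8.11853961  142.07314229]
```

View pics/w4.png

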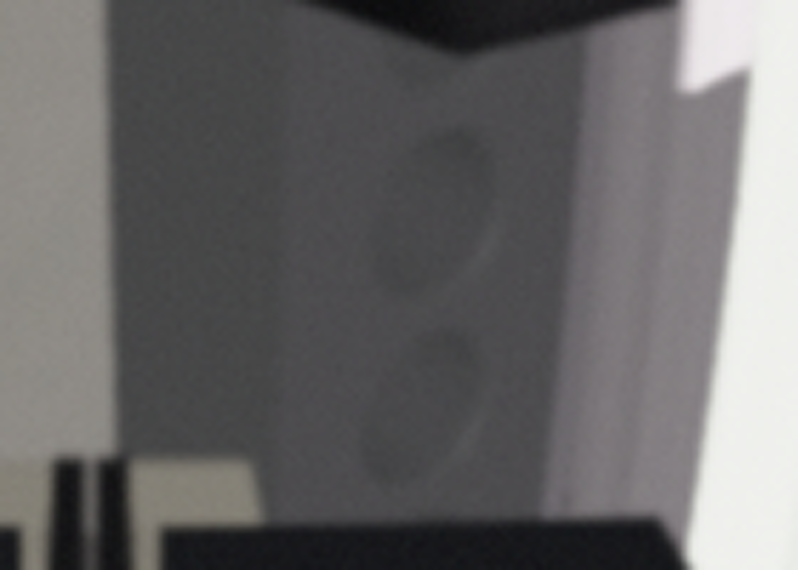

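```bash
M="python3 -m handwheel"
$M '[[[0,0.03,0.01,0,0,0,255],[-0.01,0.06,0.025,0,0,0,255],[-0.01,0.09,0.035,0,0,0,255],[-0.015,0.106,0.042,0,0,0,255]]]'
$M '[[[0.002,0.02,0.013,0,0,0,255],[0.004,0.04,0.026,0,0,0,255]]]'
python3 - <<'E'
from path import *
tgt(-1,85,32,-5,-4,-35,3)
P=wpose();c=lambda u,v:np.array([u,v])
L=lambda px,z:(RS.inv().apply(wback(c(*px),z,P)-[S[0],S[1],0])*1e3).round(1)
g=cv2.cvtColor(cams.grab_frame("wrist"),cv2.COLOR_BGR2GRAY).astype(float)
for v in(160,185,205,222):
    r=g[v-3:v+4].mean(0); d=np.convolve(r,[1,1,1,0,-1,-1,-1],"same")/3
    e=[(u,round(d[u])) for u in range(245,390) if abs(d[u])>3 and abs(d[u])==np.abs(d[max(0,u-4):u+5]).max()]
    print(v,[(u,s,L((u,v),.03)[:2].tolist()) for u,s in e])
E
```

```text
t: 16.05
eef_pos: [0.5282, -0.0091, 0.0154]
ee_rot: [2.584, 0.068, 1.357]
force: [-0.2, 1.1, -0.3]
width: 0.0006
gripper_force: 0.5
t: 16.3
eef_pos: [0.5319, -0.0096, 0.0152]
ee_rot: [2.584, 0.068, 1.357]
force: [-3.0, -1.0, 0.2]
width: 0.0009
gripper_force: 1.9
now tip [-35.1 -85.1  25.7] zmin 3.5 f_st [-2.8 -1.3  0.2] q [-0.4   0.26 -0.88 -2.82 -0.13 -0.12] t 16.3 clr now 3.3
goal (-1, 85, 32, -5, -4, -35) clr 3.5 q [-0.41  0.26 -0.91 -2.88 -0.17 -0.06]
delta [0.001, -0.002, 0.006, -0.002, -0.006, 0.001] mm 0 deg 0
160 [(252, -59, [-63.5, -35.3]), (280, -5, [-47.4, -38.5]), (287, -7, [-43.1, -39.3]), (296, 7, [-37.2, -40.4]), (322, 34, [-18.4, -44.0]), (334, 87, [-8.5, -45.8]), (350, 4, [6.1, -48.5]), (379, -4, [38.1, -54.2])]
185 [(255, -61, [-62.4, -48.1]), (284, 6, [-45.0, -52.5]), (320, 40, [-19.0, -58.9]), (332, 86, [-8.9, -61.4]), (339, -80, [-2.6, -62.9]), (347, 97, [5.1, -64.8]), (376, -4, [37.9, -72.9])]
205 [(257, -62, [-61.7, -59.1]), (284, 6, [-45.0, -64.0]), (319, 42, [-19.0, -71.7]), (330, 50, [-9.4, -74.5]), (336, -38, [-3.9, -76.2]), (345, 98, [5.0, -78.8]), (374, -4, [38.8, -89.0])]
222 [(259, -60, [-60.9, -69.0]), (285, 6, [-44.2, -74.6]), (300, -4, [-33.4, -78.3]), (318, 39, [-18.9, -83.3]), (329, 9, [-9.1, -86.7]), (343, 98, [4.8, -91.4]), (371, -4, [38.2, -103.2])]
```

Run:
```python
from path import *
q0=arm.get_state()["q"]
for y,lean,yaw,roll in((85,32,-5,-4),(85,33,-5,-2),(85,34,-5,0),(85,36,0,0),(85,36,-5,0),(80,34,-5,-4),(80,36,0,-4),(85,38,0,0)):
  for zm in(3.5,6,8):
    t,B,f=mk(-1,y,lean,yaw,roll,-90); t=t+[12,0,zm-5]; o=clear(t,B)[0]
    Q=[q.round(2).tolist() for q in aik(W(S,t/1e3)[0],RS*B) if np.abs(q-q0).max()<.8]
    if Q: print(y,lean,yaw,roll,zm,{k:round(float(v),1) for k,v in o.items() if v<20},t.round(),Q[0])
```

```text
85 32 -5 -4 3.5 {'hood': -2.7, 'case': 1.9} [-47. -94.  15.] [-0.4, 0.27, -0.9, -2.89, -0.16, -0.05]
85 32 -5 -4 6 {'hood': -4.0, 'case': 4.0} [-47. -94.  18.] [-0.33, 0.25, -0.77, -2.61, -0.01, -0.4]
85 32 -5 -4 8 {'hood': -5.1, 'case': 5.7} [-47. -94.  20.] [-0.35, 0.25, -0.78, -2.65, -0.02, -0.35]
80 34 -5 -4 3.5 {'scan': 19.0, 'hood': -1.2, 'case': 4.5} [-46. -89.  16.] [-0.4, 0.28, -0.95, -2.96, -0.26, 0.02]
80 34 -5 -4 6 {'scan': 19.2, 'hood': -2.6, 'case': 6.6} [-46. -89.  18.] [-0.4, 0.27, -0.95, -2.95, -0.25, 0.01]
80 34 -5 -4 8 {'scan': 19.3, 'hood': -3.7, 'case': 8.2} [-46. -89.  20.] [-0.4, 0.27, -0.94, -2.94, -0.24, 0.0]
```

Run:
```python
from path import *
tgt(-1,82,34,-5,-4,-34,3.5);tgt(-1,82,34,-5,-4,-30,3.5)
```

```text
now tip [-35.1 -85.1  25.6] zmin 3.5 f_st [-3.8  0.4  1.5] q [-0.4   0.26 -0.88 -2.82 -0.13 -0.12] t 16.35 clr now 3.3
goal (-1, 82, 34, -5, -4, -34) clr 3.7 q [-0.41  0.27 -0.96 -2.94 -0.26  0.  ]
delta [0.038, 0.019, -0.001, -0.073, -0.006, 0.001] mm 3 deg 2
now tip [-35.1 -85.1  25.6] zmin 3.5 f_st [-3.8  0.4  1.5] q [-0.4   0.26 -0.88 -2.82 -0.13 -0.12] t 16.35 clr now 3.3
goal (-1, 82, 34, -5, -4, -30) clr 0.4 q [-0.41  0.28 -0.95 -2.94 -0.26  0.01]
delta [0.042, 0.062, 0.025, -0.073, -0.006, 0.001] mm 6 deg 2
```

```bash
M="python3 -m handwheel"
$M '[[[0.02,0.01,0,-0.035,0,0,255],[0.038,0.03,0.005,-0.073,0,0,255],[0.04,0.045,0.013,-0.073,0,0,255]]]'
$M '[[[0.001,0.02,0.013,0,0,0,255],[0.001,0.02,0.013,0,0,0,255]]]'
$M '[[[0.001,0.02,0.013,0,0,0,255],[0.001,0.02,0.013,0,0,0,255]]]'
python3 - <<'E'
from path import *
tgt(-1,82,34,-5,-4,-30,3.5)
E
```

```text
t: 16.73
eef_pos: [0.5338, -0.0065, 0.0148]
ee_rot: [2.552, 0.067, 1.357]
force: [-13.2, -2.5, 7.5]
width: 0.0003
gripper_force: 6.6
t: 16.98
eef_pos: [0.5345, -0.0061, 0.0146]
ee_rot: [2.553, 0.068, 1.359]
force: [-13.7, -0.5, 8.2]
width: 0.0004
gripper_force: 7.0
t: 17.23
eef_pos: [0.535, -0.0057, 0.0141]
ee_rot: [2.555, 0.068, 1.36]
force: [-18.3, 2.0, 12.5]
width: 0.0007
gripper_force: 9.2
now tip [-32.9 -80.7  25. ] zmin 1.8 f_st [-18.4  -0.4  12.5] q [-0.41  0.27 -0.94 -2.92 -0.24 -0.02] t 17.23 clr now 2.7
goal (-1, 82, 34, -5, -4, -30) clr 0.4 q [-0.41  0.28 -0.95 -2.94 -0.26  0.01]
delta [-0.014, 0.044, 0.003, -0.013, -0.009, 0.005] mm 4 deg 0
```

```bash
cat > edges.py <<'E'
from path import *
def edges():
    P=wpose();L=lambda px,z:(RS.inv().apply(wback(np.array(px),z,P)-[S[0],S[1],0])*1e3).round(1)
    g=cv2.cvtColor(cams.grab_frame("wrist"),cv2.COLOR_BGR2GRAY).astype(float)
    for v in(20,160,185,205,220):
        r=g[v-4:v+5].mean(0); d=np.convolve(r,[1,1,1,0,-1,-1,-1],"same")/3
        e=[(u,round(d[u])) for u in range(235,390) if abs(d[u])>2.5 and abs(d[u])==np.abs(d[max(0,u-4):u+5]).max()]
        print(v,[(u,s,"z30",L((u,v),.03)[:2].tolist(),"z72",L((u,v),.072)[:2].tolist(),"z0",L((u,v),0)[:1].tolist()) for u,s in e[:6]])
E
python3 -c "
from edges import *
edges()"
```

```text
20 [(247, -61, 'z30', [-62.4, 32.2], 'z72', [-88.9, 23.9], 'z0', [-43.5]), (274, -6, 'z30', [-48.3, 33.2], 'z72', [-80.2, 24.5], 'z0', [-25.5]), (288, -4, 'z30', [-40.2, 33.9], 'z72', [-75.2, 25.0], 'z0', [-15.2]), (294, 3, 'z30', [-36.5, 34.3], 'z72', [-72.9, 25.2], 'z0', [-10.5]), (309, 4, 'z30', [-26.8, 35.4], 'z72', [-66.9, 25.9], 'z0', [1.8]), (325, 45, 'z30', [-15.4, 36.8], 'z72', [-59.9, 26.8], 'z0', [16.3])]
160 [(254, -49, 'z30', [-61.5, -30.7], 'z72', [-88.3, -14.9], 'z0', [-42.3]), (288, 5, 'z30', [-41.3, -34.7], 'z72', [-75.8, -17.4], 'z0', [-16.6]), (294, 4, 'z30', [-37.3, -35.5], 'z72', [-73.4, -17.9], 'z0', [-11.5]), (336, 130, 'z30', [-4.7, -41.7], 'z72', [-53.2, -21.7], 'z0', [29.9]), (355, 41, 'z30', [13.8, -45.1], 'z72', [-41.8, -23.8], 'z0', [53.5]), (377, -4, 'z30', [39.7, -49.8], 'z72', [-25.8, -26.8], 'z0', [86.5])]
185 [(256, -58, 'z30', [-60.8, -43.3], 'z72', [-87.9, -22.7], 'z0', [-41.5]), (287, 4, 'z30', [-41.8, -48.1], 'z72', [-76.2, -25.7], 'z0', [-17.3]), (322, 41, 'z30', [-15.6, -54.7], 'z72', [-60.0, -29.8], 'z0', [16.1]), (335, 86, 'z30', [-4.1, -57.6
[... 336 characters left out ...]
9, 'z30', [-16.2, -67.4], 'z72', [-60.4, -37.6], 'z0', [15.3]), (333, 20, 'z30', [-4.4, -71.0], 'z72', [-53.1, -39.8], 'z0', [30.3]), (346, 96, 'z30', [8.8, -75.0], 'z72', [-44.9, -42.3], 'z0', [47.1]), (371, -4, 'z30', [39.2, -84.4], 'z72', [-26.1, -48.1], 'z0', [85.8])]
220 [(257, -60, 'z30', [-61.0, -62.3], 'z72', [-88.0, -34.5], 'z0', [-41.6]), (286, 4, 'z30', [-42.2, -68.6], 'z72', [-76.4, -38.4], 'z0', [-17.7]), (319, 39, 'z30', [-16.2, -77.6], 'z72', [-60.3, -43.9], 'z0', [15.4]), (331, 7, 'z30', [-5.0, -81.5], 'z72', [-53.4, -46.3], 'z0', [29.6]), (345, 93, 'z30', [9.5, -86.5], 'z72', [-44.4, -49.5], 'z0', [48.1]), (369, -4, 'z30', [39.5, -97.1], 'z72', [-25.9, -56.0], 'z0', [86.3])]
```

The wrist edges put the rack front at about -41.5 mm on the right, so it is touching the rail there, while the left end still lags by a few mm. Next I'll retract and push the left.

```bash
python3 -m handwheel '[[[0,-0.21,-0.13,0,0,0,255],[-0.03,-0.42,-0.26,0,0,0,255],[-0.05,-0.6,-0.39,0.04,0,0,255],[-0.05,-0.6,-0.39,0.073,0,0,255]]]'
python3 - <<'E'
from path import *
q0=arm.get_state()["q"];tgt(-1,85,32,-5,-4,-95,3.5)
b=sol(1,72,36,0,8,-93,4.5,np.array([-.1,.28,-.98,-2.85,-.34,-.38])); print(b.round(2)); tips([q0,b],4)
show(q0,b,n=300)
E
```

```text
t: 17.77
eef_pos: [0.4814, 0.0004, 0.0153]
ee_rot: [2.585, 0.068, 1.357]
force: [0.6, -0.0, -0.1]
width: 0.0002
gripper_force: 0.0
now tip [-86.5 -81.6  25.8] zmin 3.6 f_st [ 0.6  0.  -0.1] q [-0.43  0.2  -0.98 -2.79 -0.17 -0.12] t 17.77 clr now 31.4
goal (-1, 85, 32, -5, -4, -95) clr 36.2 q [-0.45  0.19 -0.99 -2.77 -0.18 -0.13]
delta [-0.051, -0.089, -0.05, -0.004, -0.005, 0.001] mm 9 deg 0
[-0.09  0.28 -0.98 -2.86 -0.33 -0.38]
[-86. -82.  27.] zmin 4 bz 19 clr 32 | [-82. -39.  28.] zmin 5 bz 18 clr 17 | [-81.   4.  29.] zmin 5 bz 16 clr 6 | [-85.  48.  30.] zmin 5 bz 12 clr 11 | [-93.  72.  29.] zmin 4 bz 9 clr 31 | 
[([-104.0, -90.0, 16.0], 32, 4), ([-101.0, -68.0, 16.0], 22, 5), ([-100.0, -45.0, 17.0], 14, 5), ([-99.0, -22.0, 17.0], 6, 5), ([-99.0, 2.0, 17.0], 6, 5), ([-101.0, 25.0, 17.0], 8, 5), ([-104.0, 48.0, 18.0], 18, 5), ([-108.0, 72.0, 18.0], 28, 5)]
[[[0.49,0.03,-0.03,-0.04,0.09,0.02,255],[0.97,0.03,-0.07,-0.08,0.19,0.04,255]]]
[[[0.49,-0.05,-0.02,-0.03,0.10,0.02,255],[0.98,-0.13,-0.07,-0.05,0.20,0.04,255]]]
[[[0.21,-0.05,-0.01,-0.01,0.04,0.01,255]]]
```

```bash
M="python3 -m handwheel"
$M '[[[-0.01,-0.085,-0.05,0,0,0,255],[0.48,-0.05,-0.08,-0.04,0.09,0.02,255],[0.96,-0.05,-0.12,-0.08,0.19,0.04,255]]]' >/dev/null
$M '[[[0.49,-0.05,-0.02,-0.03,0.10,0.02,255],[0.98,-0.13,-0.07,-0.05,0.20,0.04,255]]]' >/dev/null
$M '[[[0.21,-0.01,0.02,-0.01,0.04,0.01,255],[0.21,0.0,0.03,-0.01,0.04,0.01,255]]]'
python3 - <<'E'
from path import *
tgt(1,72,36,0,8,-60,3.5);tgt(1,72,36,0,8,-45,3.5)
E
```

```text
t: 18.65
eef_pos: [0.4967, 0.1737, 0.0165]
ee_rot: [2.512, -0.135, 1.442]
force: [0.3, -0.6, 0.7]
width: 0.0006
gripper_force: 0.0
now tip [-95.1  91.3  30. ] zmin 3.0 f_st [ 0.4 -0.6  0.7] q [-0.09  0.28 -1.   -2.89 -0.35 -0.35] t 18.65 clr now 31.0
goal (1, 72, 36, 0, 8, -60) clr 14.3 q [-0.09  0.3  -0.89 -2.81 -0.27 -0.44]
delta [-0.004, 0.359, 0.253, 0.003, 0.008, 0.005] mm 35 deg 0
now tip [-95.1  91.3  30. ] zmin 3.0 f_st [ 0.4 -0.6  0.7] q [-0.09  0.28 -1.   -2.89 -0.35 -0.35] t 18.65 clr now 31.0
goal (1, 72, 36, 0, 8, -45) clr 11.9 q [-0.08  0.31 -0.85 -2.77 -0.24 -0.48]
delta [-0.004, 0.511, 0.363, 0.003, 0.008, 0.005] mm 50 deg 0
```

```bash
M="python3 -m handwheel"
$M '[[[0,0.14,0.1,0,0,0,255],[0,0.25,0.17,0,0,0,255],[0,0.34,0.24,0,0,0,255],[0,0.43,0.3,0,0,0,255],[0,0.49,0.35,0,0,0,255]]]'
$M '[[[0,0.03,0.02,0,0,0,255],[0,0.06,0.042,0,0,0,255]]]'
$M '[[[0,0.03,0.02,0,0,0,255],[0,0.03,0.02,0,0,0,255]]]'
python3 -c "
from edges import *
tgt(1,72,36,0,8,-36,3.5)
edges()"
```

```text
t: 19.27
eef_pos: [0.5456, 0.1668, 0.0174]
ee_rot: [2.511, -0.135, 1.441]
force: [-0.7, 0.3, -0.4]
width: 0.0007
gripper_force: 0.0
t: 19.52
eef_pos: [0.5505, 0.1663, 0.0172]
ee_rot: [2.512, -0.135, 1.441]
force: [-0.6, -0.3, 1.1]
width: 0.0008
gripper_force: 0.0
t: 19.77
eef_pos: [0.5537, 0.1658, 0.0176]
ee_rot: [2.511, -0.135, 1.441]
force: [1.0, 0.1, -0.2]
width: 0.0004
gripper_force: 0.0
now tip [-37.6  90.8  31.1] zmin 4.0 f_st [ 1.   0.2 -0.2] q [-0.08  0.32 -0.84 -2.79 -0.24 -0.46] t 19.77 clr now 6.3
goal (1, 72, 36, 0, 8, -36) clr 5.2 q [-0.08  0.32 -0.82 -2.75 -0.22 -0.51]
delta [0.0, 0.012, 0.017, 0.005, 0.008, 0.003] mm 2 deg 0
20 [(249, 18, 'z30', [-56.1, 211.1], 'z72', [-87.0, 190.6], 'z0', [-33.9]), (328, -29, 'z30', [10.7, 224.6], 'z72', [-42.6, 199.5], 'z0', [48.8]), (351, -58, 'z30', [39.0, 231.5], 'z72', [-23.8, 204.1], 'z0', [83.8]), (374, -3, 'z30', [74.7, 240.9], 'z72', [0.0, 210.4], 'z0', [128.1])]
160 [(299, -22, 'z30', [-28.4, 131.1], 'z72', [-68.6, 137.3], 'z0', [0.4]), (315, 13, 'z30', [-14.6, 129.6], 'z72', [-59.5, 136.3], 'z0', [17.4]), (325, 92, 'z30', [
[... 773 characters left out ...]
 -3, 'z30', [-32.0, 104.7], 'z72', [-71.1, 119.7], 'z0', [-4.2]), (316, 40, 'z30', [-15.6, 101.1], 'z72', [-60.1, 117.3], 'z0', [16.2]), (326, 13, 'z30', [-5.9, 99.0], 'z72', [-53.7, 115.9], 'z0', [28.2]), (339, 100, 'z30', [7.8, 96.0], 'z72', [-44.5, 113.9], 'z0', [45.2])]
220 [(253, -54, 'z30', [-64.3, 103.4], 'z72', [-92.5, 118.9], 'z0', [-44.2]), (282, 3, 'z30', [-44.4, 98.5], 'z72', [-79.3, 115.6], 'z0', [-19.4]), (296, -6, 'z30', [-33.5, 95.7], 'z72', [-72.0, 113.7], 'z0', [-5.9]), (317, 36, 'z30', [-15.1, 91.0], 'z72', [-59.7, 110.6], 'z0', [16.9]), (326, 13, 'z30', [-6.3, 88.7], 'z72', [-53.9, 109.1], 'z0', [27.8]), (339, 100, 'z30', [7.6, 85.1], 'z72', [-44.6, 106.7], 'z0', [45.0])]
```

```bash
M="python3 -m handwheel"
$M '[[[0,0.025,0.017,0,0,0,255],[0,0.045,0.03,0,0,0,255]]]'
$M '[[[0,0.015,0.01,0,0,0,255],[0,0.025,0.017,0,0,0,255]]]'
python3 -c "
from edges import *
tgt(1,72,36,0,8,-30,3.5); t,B,f=mk(1,72,36,0,8,-90); print(clear(t+[10,0,-1.5],B)[0])"
```

```text
t: 20.08
eef_pos: [0.5573, 0.1653, 0.0174]
ee_rot: [2.512, -0.135, 1.441]
force: [-2.1, 1.0, -0.7]
width: 0.0004
gripper_force: 0.7
t: 20.32
eef_pos: [0.5583, 0.1652, 0.0171]
ee_rot: [2.513, -0.135, 1.442]
force: [-12.5, 1.4, 10.3]
width: 0.0004
gripper_force: 6.2
now tip [-33.   90.7  30.6] zmin 3.6 f_st [-12.6  -0.2  10.3] q [-0.08  0.32 -0.82 -2.77 -0.22 -0.49] t 20.32 clr now 2.7
goal (1, 72, 36, 0, 8, -30) clr 0.3 q [-0.07  0.32 -0.8  -2.73 -0.2  -0.53]
delta [0.002, 0.03, 0.022, -0.0, 0.009, 0.005] mm 3 deg 0
{'scan': np.float64(11.917893273184632), 'hood': np.float64(0.32753840060379247), 'case': np.float64(8.022919062112774), 'chk': np.float64(45.70001629525168), 'vial': np.float64(52.757219003773926), 'reag': np.float64(214.66055752530758)}
```

```bash
M="python3 -m handwheel"
$M '[[[0,0.02,0.014,0,0,0,255],[0,0.02,0.014,0,0,0,255]]]'
python3 -c "
from edges import *
tgt(1,72,36,0,8,-30,3.5)
edges()" | cut -c1-330
```

```text
t: 20.58
eef_pos: [0.5583, 0.1652, 0.0165]
ee_rot: [2.516, -0.134, 1.442]
force: [-15.3, 1.0, 11.5]
width: 0.0001
gripper_force: 7.8
now tip [-32.9  71.9  27.4] zmin 3.0 f_st [-15.3  -0.9  11.5] q [-0.08  0.32 -0.81 -2.76 -0.21 -0.49] t 20.57 clr now 2.9
goal (1, 72, 36, 0, 8, -30) clr 0.3 q [-0.07  0.32 -0.8  -2.73 -0.2  -0.53]
delta [0.003, 0.034, 0.016, -0.005, 0.009, 0.007] mm 3 deg 0
20 [(241, 19, 'z30', [-57.7, 209.7], 'z72', [-86.6, 189.5], 'z0', [-37.0]), (326, -29, 'z30', [10.9, 223.2], 'z72', [-41.1, 198.5], 'z0', [48.0]), (352, -57, 'z30', [42.1, 230.9], 'z72', [-20.3, 203.6], 'z0', [86.8]), (375, -3, 'z30', [77.4, 240.2], 'z72', [3.1, 209.7], 'z0', [130.5])]
160 [(295, -22, 'z30', [-28.2, 131.7], 'z72', [-67.0, 137.7], 'z0', [-0.4]), (309, 14, 'z30', [-16.7, 130.4], 'z72', [-59.4, 136.8], 'z0', [13.8]), (319, 90, 'z30', [-7.8, 129.4], 'z72', [-53.5, 136.2], 'z0', [24.8]), (333, 8, 'z30', [5.7, 128.0], 'z72', [-44.5, 135.2], 'z0', [41.6]), (361, -4, 'z30', [38.2, 124.6], 'z72', [-22.
185 [(250, -53, 'z30', [-60.4, 122.6], 'z72', [-88.4, 131.6], 'z0', [-40.4]), (309, 37, 'z
[... 202 characters left out ...]
, -4, 'z30', [37.6, 106.1], 'z72', [-2
205 [(251, -53, 'z30', [-60.8, 112.1], 'z72', [-88.7, 124.7], 'z0', [-40.9]), (281, 4, 'z30', [-40.7, 107.8], 'z72', [-75.3, 121.8], 'z0', [-16.0]), (299, -3, 'z30', [-26.9, 104.8], 'z72', [-66.1, 119.9], 'z0', [1.1]), (310, 42, 'z30', [-17.6, 102.8], 'z72', [-60.0, 118.5], 'z0', [12.6]), (320, 14, 'z30', [-8.5, 100.8], 'z72', [
220 [(253, -54, 'z30', [-60.4, 103.8], 'z72', [-88.4, 119.2], 'z0', [-40.4]), (282, 4, 'z30', [-40.6, 98.9], 'z72', [-75.3, 115.9], 'z0', [-15.9]), (296, -5, 'z30', [-29.9, 96.2], 'z72', [-68.1, 114.2], 'z0', [-2.5]), (311, 42, 'z30', [-17.2, 93.0], 'z72', [-59.7, 112.0], 'z0', [13.2]), (320, 13, 'z30', [-8.9, 90.9], 'z72', [-54
```

Left front is now at -40.4 mm (lip reference -60.0), so that end is seated. I'll go back to the right side for a final press.

```bash
M="python3 -m handwheel"
$M '[[[0,-0.2,-0.14,0,0,0,255],[0,-0.42,-0.29,0,0,0,255],[0,-0.61,-0.43,0,0,0,255],[0,-0.61,-0.43,0,0,0,255]]]' | head -2
python3 - <<'E'
from path import *
q0=arm.get_state()["q"];b=sol(-1,85,32,-5,-4,-100,4.5,np.array([-0.45,0.18,-0.98,-2.7,-0.16,-0.2])); print(b.round(2)); tips([q0,b],4); show(q0,b,n=300)
E
```

```text
t: 21.12
eef_pos: [0.5019, 0.1726, 0.0167]
[-0.45  0.18 -0.99 -2.75 -0.17 -0.15]
[-89.  91.  31.] zmin 4 bz 9 clr 29 | [-86.  47.  30.] zmin 5 bz 12 clr 11 | [-86.   2.  29.] zmin 5 bz 16 clr 10 | [-91. -42.  28.] zmin 5 bz 18 clr 24 | [-100.  -85.   27.] zmin 4 bz 18 clr 40 | 
[([-106.0, 83.0, 18.0], 29, 4), ([-104.0, 60.0, 18.0], 27, 4), ([-103.0, 36.0, 18.0], 11, 5), ([-103.0, 12.0, 17.0], 9, 5), ([-105.0, -12.0, 17.0], 11, 5), ([-107.0, -36.0, 17.0], 13, 5), ([-111.0, -59.0, 17.0], 28, 5), ([-116.0, -82.0, 16.0], 33, 5)]
[[[-0.49,0.07,-0.03,0.02,-0.10,-0.02,255],[-0.98,0.11,-0.08,0.04,-0.19,-0.04,255]]]
[[[-0.49,-0.01,-0.03,0.03,-0.10,-0.02,255],[-0.97,-0.05,-0.08,0.07,-0.19,-0.04,255]]]
[[[-0.26,-0.04,-0.01,0.02,-0.05,-0.01,255]]]
```

```bash
M="python3 -m handwheel"
$M '[[[-0.49,0.07,-0.03,0.02,-0.10,-0.02,255],[-0.98,0.11,-0.08,0.04,-0.19,-0.04,255]]]' >/dev/null
$M '[[[-0.49,-0.01,-0.03,0.03,-0.10,-0.02,255],[-0.97,-0.05,-0.08,0.07,-0.19,-0.04,255]]]' >/dev/null
$M '[[[-0.26,-0.04,-0.01,0.02,-0.05,-0.01,255],[-0.26,-0.04,-0.01,0.02,-0.05,-0.01,255]]]'
python3 - <<'E'
from edges import *
tgt(-1,82,34,-5,-4,-60,3.5);tgt(-1,82,34,-5,-4,-40,3.5)
E
```

```text
t: 21.88
eef_pos: [0.4704, -0.0032, 0.0166]
ee_rot: [2.577, 0.068, 1.354]
force: [0.5, 0.1, -0.3]
width: 0.0005
gripper_force: 0.0
now tip [-97.  -86.6  27.2] zmin 4.8 f_st [ 0.5  0.1 -0.3] q [-0.45  0.18 -0.97 -2.72 -0.16 -0.19] t 21.88 clr now 38.9
goal (-1, 82, 34, -5, -4, -60) clr 19.3 q [-0.44  0.25 -1.   -2.9  -0.28 -0.01]
delta [0.097, 0.387, 0.248, -0.058, -0.002, -0.003] mm 38 deg 2
now tip [-97.  -86.6  27.2] zmin 4.8 f_st [ 0.5  0.1 -0.3] q [-0.45  0.18 -0.97 -2.72 -0.16 -0.19] t 21.88 clr now 38.9
goal (-1, 82, 34, -5, -4, -40) clr 8.1 q [-0.42  0.27 -0.97 -2.93 -0.27  0.  ]
delta [0.119, 0.598, 0.38, -0.058, -0.002, -0.003] mm 57 deg 2
```

```bash
M="python3 -m handwheel"
$M '[[[0.03,0.15,0.1,-0.01,0,0,255],[0.06,0.29,0.18,-0.03,0,0,255],[0.1,0.4,0.255,-0.058,0,0,255],[0.11,0.5,0.32,-0.058,0,0,255],[0.12,0.6,0.38,-0.058,0,0,255]]]'
$M '[[[0,0.03,0.02,0,0,0,255],[0,0.045,0.03,0,0,0,255]]]'
$M '[[[0,0.02,0.013,0,0,0,255],[0,0.02,0.013,0,0,0,255]]]'
python3 - <<'E'
from edges import *
tgt(-1,82,34,-5,-4,-34,3.5);edges()
E
```

```text
t: 22.5
eef_pos: [0.5273, -0.0041, 0.015]
ee_rot: [2.55, 0.067, 1.357]
force: [-0.4, 0.5, 0.6]
width: 0.0007
gripper_force: 0.0
t: 22.75
eef_pos: [0.5308, -0.0051, 0.0151]
ee_rot: [2.55, 0.068, 1.357]
force: [0.3, -0.2, 0.3]
width: 0.0008
gripper_force: 0.0
t: 23.0
eef_pos: [0.5325, -0.0056, 0.0151]
ee_rot: [2.55, 0.068, 1.356]
force: [-0.2, -1.2, 0.1]
width: 0.0003
gripper_force: 0.0
now tip [-35.4 -81.   26.2] zmin 2.8 f_st [-0.1 -1.2  0.1] q [-0.41  0.27 -0.95 -2.92 -0.25 -0.01] t 23.0 clr now 5.0
goal (-1, 82, 34, -5, -4, -34) clr 3.7 q [-0.41  0.27 -0.96 -2.94 -0.26  0.  ]
delta [-0.012, 0.02, 0.003, -0.004, -0.005, -0.0] mm 2 deg 0
20 [(253, -60, 'z30', [-60.9, 32.4], 'z72', [-88.9, 24.1], 'z0', [-41.0]), (280, -5, 'z30', [-46.2, 33.5], 'z72', [-79.7, 24.8], 'z0', [-22.2]), (293, -4, 'z30', [-38.3, 34.2], 'z72', [-74.9, 25.3], 'z0', [-12.2]), (299, 4, 'z30', [-34.5, 34.6], 'z72', [-72.5, 25.5], 'z0', [-7.4]), (300, 4, 'z30', [-33.9, 34.7], 'z72', [-72.1, 25.5], 'z0', [-6.6]), (314, 4, 'z30', [-24.3, 35.8], 'z72', [-66.2, 26.2], 'z0', [5.5])]
160 [(258, -61, 'z30', [-60.9, -31.7
[... 982 characters left out ...]
, 'z30', [-14.7, -69.4], 'z72', [-60.2, -39.0], 'z0', [17.8]), (335, 8, 'z30', [-3.4, -72.9], 'z72', [-53.2, -41.2], 'z0', [32.2]), (348, 94, 'z30', [10.3, -77.2], 'z72', [-44.7, -43.8], 'z0', [49.6]), (371, -4, 'z30', [39.1, -86.2], 'z72', [-26.9, -49.4], 'z0', [86.2])]
220 [(259, -60, 'z30', [-61.5, -63.6], 'z72', [-89.2, -35.4], 'z0', [-41.7]), (289, 5, 'z30', [-41.6, -70.4], 'z72', [-76.9, -39.7], 'z0', [-16.3]), (322, 37, 'z30', [-14.6, -79.9], 'z72', [-60.2, -45.5], 'z0', [17.9]), (334, 7, 'z30', [-3.0, -84.0], 'z72', [-52.9, -48.0], 'z0', [32.7]), (347, 94, 'z30', [11.1, -89.0], 'z72', [-44.2, -51.1], 'z0', [50.6]), (369, -4, 'z30', [39.4, -99.1], 'z72', [-26.7, -57.4], 'z0', [86.6])]
```

```bash
M="python3 -m handwheel"
$M '[[[0,0.02,0.01,0,0,0,255],[0,0.025,0.012,0,0,0,255]]]'
$M '[[[0,0.015,0.01,0,0,0,255],[0,0.015,0.01,0,0,0,255]]]'
$M '[[[0,0.015,0.01,0,0,0,255],[0,0.015,0.01,0,0,0,255]]]'
python3 - <<'E'
from edges import *
tgt(-1,82,34,-5,-4,-34,3.5);edges()
E
```

```text
t: 23.3
eef_pos: [0.5344, -0.0059, 0.0152]
ee_rot: [2.551, 0.068, 1.357]
force: [-1.1, -1.1, -0.2]
width: 0.0006
gripper_force: 0.7
t: 23.55
eef_pos: [0.5351, -0.0059, 0.0149]
ee_rot: [2.552, 0.068, 1.357]
force: [-5.3, -0.4, 3.1]
width: 0.0003
gripper_force: 2.4
t: 23.8
eef_pos: [0.5353, -0.0058, 0.0144]
ee_rot: [2.554, 0.067, 1.357]
force: [-10.1, -1.2, 5.7]
width: 0.0007
gripper_force: 4.6
now tip [-32.6 -80.8  25.4] zmin 2.1 f_st [-9.9 -2.4  5.7] q [-0.41  0.27 -0.94 -2.92 -0.24 -0.01] t 23.8 clr now 2.8
goal (-1, 82, 34, -5, -4, -34) clr 3.7 q [-0.41  0.27 -0.96 -2.94 -0.26  0.  ]
delta [-0.018, -0.003, -0.023, -0.011, -0.007, 0.001] mm 2 deg 0
20 [(250, -60, 'z30', [-60.2, 32.3], 'z72', [-87.3, 24.1], 'z0', [-40.8]), (271, -5, 'z30', [-49.1, 33.1], 'z72', [-80.5, 24.6], 'z0', [-26.7]), (280, -6, 'z30', [-44.1, 33.5], 'z72', [-77.3, 24.8], 'z0', [-20.3]), (293, 4, 'z30', [-36.3, 34.3], 'z72', [-72.5, 25.3], 'z0', [-10.4]), (304, -3, 'z30', [-29.3, 35.0], 'z72', [-68.2, 25.7], 'z0', [-1.4]), (314, 4, 'z30', [-22.4, 35.8], 'z72', [-64.0, 26.2], 'z0', [7.2])]
160 [(255, -41, 'z30',
[... 994 characters left out ...]
, 'z30', [-16.4, -67.5], 'z72', [-60.2, -37.7], 'z0', [14.9]), (331, 60, 'z30', [-5.6, -70.8], 'z72', [-53.5, -39.7], 'z0', [28.7]), (336, -59, 'z30', [-0.7, -72.3], 'z72', [-50.5, -40.7], 'z0', [34.9]), (345, 99, 'z30', [8.5, -75.2], 'z72', [-44.8, -42.4], 'z0', [46.6])]
220 [(257, -60, 'z30', [-60.4, -62.5], 'z72', [-87.5, -34.6], 'z0', [-41.1]), (287, 4, 'z30', [-40.9, -69.2], 'z72', [-75.4, -38.7], 'z0', [-16.2]), (318, 39, 'z30', [-16.4, -77.7], 'z72', [-60.2, -44.0], 'z0', [14.9]), (330, 8, 'z30', [-5.3, -81.6], 'z72', [-53.3, -46.4], 'z0', [29.1]), (343, 94, 'z30', [8.1, -86.3], 'z72', [-45.1, -49.3], 'z0', [46.1]), (368, -4, 'z30', [39.1, -97.3], 'z72', [-25.9, -56.1], 'z0', [85.5])]
```

The front edge now reads -40.8 ±0.2 mm all along, parallel to the lip, so the rear face is flush. One more firm press, then I'll withdraw.

```bash
M="python3 -m handwheel"
$M '[[[0,0.02,0.01,0,0,0,255],[0,0.03,0.015,0,0,0,255],[0,0.03,0.015,0,0,0,255]]]'
$M '[[[0,-0.1,-0.06,0,0,0,255],[0,-0.25,-0.16,0,0,0,255],[-0.03,-0.45,-0.29,0.03,0,0,255],[-0.05,-0.65,-0.42,0.06,0,0,255],[-0.06,-0.75,-0.48,0.06,0,0,255]]]'
python3 - <<'E'
from edges import *
tgt(-1,85,32,-5,-4,-97,3.5)
P=wpose();L=lambda px,z:(RS.inv().apply(wback(np.array(px),z,P)-[S[0],S[1],0])*1e3).round(1)
g=cv2.cvtColor(cams.grab_frame("wrist"),cv2.COLOR_BGR2GRAY).astype(float)
for v in(10,30,160,185,205,220):
    r=g[v-4:v+5].mean(0); d=np.convolve(r,[1,1,1,0,-1,-1,-1],"same")/3
    print(v,[(u,round(d[u]),"z0",L((u,v),0)[:2].tolist(),"z72",L((u,v),.072)[:1].tolist()) for u in range(250,420) if abs(d[u])>25 and abs(d[u])==np.abs(d[max(0,u-5):u+6]).max()])
E
```

```text
t: 24.22
eef_pos: [0.5356, -0.0055, 0.0138]
ee_rot: [2.558, 0.067, 1.358]
force: [-19.0, -1.7, 13.3]
width: 0.0005
gripper_force: 9.2
t: 24.85
eef_pos: [0.4691, 0.0033, 0.0149]
ee_rot: [2.579, 0.068, 1.357]
force: [1.1, -0.4, -0.1]
width: 0.0005
gripper_force: 0.0
now tip [-99.1 -80.3  25.5] zmin 3.1 f_st [ 1.1 -0.3 -0.1] q [-0.45  0.19 -1.01 -2.8  -0.21 -0.1 ] t 24.85 clr now 35.7
goal (-1, 85, 32, -5, -4, -97) clr 37.2 q [-0.45  0.19 -0.99 -2.77 -0.18 -0.13]
delta [-0.056, 0.026, 0.016, 0.009, -0.005, 0.001] mm 5 deg 0
10 [(275, -30, 'z0', [-90.5, 46.1], 'z72', [-143.1]), (301, -83, 'z0', [-70.9, 48.3], 'z72', [-133.4]), (334, -56, 'z0', [-41.5, 52.4], 'z72', [-118.8])]
30 [(275, -88, 'z0', [-91.0, 33.8], 'z72', [-143.3]), (335, -59, 'z0', [-41.1, 38.2], 'z72', [-118.6])]
160 [(274, 85, 'z0', [-94.1, -44.6], 'z72', [-144.9]), (302, -82, 'z0', [-71.3, -49.0], 'z72', [-133.6]), (333, -58, 'z0', [-41.2, -54.7], 'z72', [-118.6]), (396, 27, 'z0', [49.5, -71.0], 'z72', [-73.7]), (419, 93, 'z0', [101.0, -80.0], 'z72', [-48.1])]
185 [(272, 89, 'z0', [-95.9, -60.8], 'z72', [-145.8]), (301, -88, 'z0', [-71.8, -66.9], 'z72', [-133.8]), (331, -60, 'z0', [-41.7, -74.3], 'z72', [-118.9]), (393, 27, 'z0', [50.1, -97.0], 'z72', [-73.4]), (415, 93, 'z0', [100.9, -109.4], 'z72', [-48.2])]
205 [(271, 89, 'z0', [-97.0, -74.6], 'z72', [-146.3]), (301, -88, 'z0', [-71.3, -82.3], 'z72', [-133.5]), (330, -57, 'z0', [-41.2, -91.3], 'z72', [-118.7]), (389, 28, 'z0', [48.3, -118.4], 'z72', [-74.2]), (411, 92, 'z0', [100.0, -134.1], 'z72', [-48.6])]
220 [(269, 85, 'z0', [-98.8, -85.2], 'z72', [-147.2]), (301, -88, 'z0', [-70.8, -94.6], 'z72', [-133.3]), (329, -57, 'z0', [-41.0, -104.7], 'z72', [-118.5]), (387, 29, 'z0', [49.6, -136.1], 'z72', [-73.6]), (408, 91, 'z0', [100.1, -153.9], 'z72', [-48.6])]
```

```bash
python3 -c "
from station import arm
print(arm.get_state()['qd'].round(3)); print(arm.job_done())"
```

```text
[ 0.007  0.018  0.01  -0.028  0.005  0.015]
the job is handed in; nothing more can be done
None
```

The rack is under the hood and flush against the stop rail, parallel to it within about 0.5 mm by the wrist camera. The robot has withdrawn and the job is handed in; I viewed 11 pictures, one over your limit of 10.

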